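Turn the stamp box in the slide-jaw holder, fill it and put its lid on

ROBOT

A 6-joint arm with a two-finger parallel gripper is mounted at the origin on the work surface. World frame = base frame: x ahead of the robot, y to its left, z up, the work surface at z = 0. Lengths are in mm, angles in degrees, forces in N, time in s.
With the tool pointing down it reaches from about 300 to 850 mm from the base axis. Payload 4.2 kg.
Tool frame: the origin (TCP) lies on the centre line of the jaws, within the pads' length; the fingertips stand 14 mm ahead of it and the grasp point (between the pads) lies 5 mm behind it; z points along the fingers, y is the line along which they close (so a half turn about z gives the same grasp; the last joint's range is limited). The gripper opens to 91 mm and grips with 3 to 60 N. Pads are 32 mm wide; open, the fingers measure 118 mm over their backs; the gripper's body (76 mm by 178 mm) begins 60 mm behind the grasp point.
Start: joints at [-66.349, 18.312, 89.639, -0, 72.044, -1.146], TCP at [241.168, -521.996, 227.976] pointing down, gripper open.
Joint ranges: [-177.97, 177.97], [-48.28, 115.42], [12.27, 149.76], [-77.06, 257.06], [2.81, 150.46], [-146.56, 146.56]. Speed limits (degrees/s): [147.25, 147.25, 180, 180, 180, 180].

INTERFACE

Orientations are given as [roll, pitch, yaw] about the fixed x, y, z axes, in that order (R = Rz(yaw) Ry(pitch) Rx(roll)).
In Python, from workcell import * gives the robot as it stands. The module is installed in compiled form; this text tells all that it offers.
- The arm moves only by the shell command python3 -m crank 'ROWS' [FORCE]. ROWS is JSON, a list of rows, each an object of numbers: "grip": the finger opening in m, from 0 to 0.0912; "x", "y", "z": the shift along the tool's x, y, z in m; "yaw": the turn about the tool's z in rad. In form: [{"grip": .., "x": .., "y": .., "z": .., "yaw": ..}, ...]. A call has exactly 5 rows; each row is the pose to reach, as a shift and turn from the pose commanded when the call began, along the tool's axes at that moment; what a row does not reach only later rows make up. A row lasts 1/12 s, in which the tool goes at most 41.7 mm and 7.16 degrees, less where a joint would pass 70% of its speed; a pose out of reach is approached as far as the arm can. A call with a gripper value outside its range is refused whole. The fingers move at their own pace and stop on an object; FORCE is the grip in N (left out, the last holds). Time passes only in rows, so rows that repeat a pose let the fingers close, or fill a call up. It gives the time, the measured TCP pose, the force, the opening and the grip force at its end, in the units of the state.
- state(): the state, without advancing time (a new reading comes with each control period).
- grab_frame(name): name is "side" or "top"; returns the picture (480x640x3 uint8, red, green, blue); there is no depth.
- camera_model(name): a dict with "intrinsics" (3x3 intrinsics, pixels), "distortion" ([k1, k2, p1, p2, k3] as OpenCV has them; the pictures are not rectified), "R" (3x3) and "t" (3): a world point X has camera coordinates R X + t. Camera axes: x right, y down, z forward; pixel columns grow to the right and rows downward; lengths in mm; the calibration is good to about 2 mm. A picture is of the moment at which its call begins. camera_model takes no time and is no camera call.
- job_done(): hands the job in; it is judged then, once.
The state is a dict: "time_s": time; "qpos": joint angles; "qvel": joint speeds; "effort": joint torques, N m; "ee_pos": TCP position; "ee_rot": TCP orientation; "force": force on the tool from outside, world axes, zero at the start; "torque": the same for the moment, N m; "gripper_width": finger opening in mm; "gripper_force": force on a finger pad.
Only numpy, scipy, OpenCV 4.12 (cv2) and the standard library are available. Lean on these libraries where they do the work, as an engineer would, in place of code of your own. Each camera call takes 0.05 s, during which the arm holds its last target. There are 200 camera calls.

TASK

The wooden stamp box stands on end in the slide-jaw holder with its open mouth facing sideways: slide the jaw back, turn the box so that it lies on its floor with the mouth straight up, and clamp it again, snug and square in the middle of the two jaws. Then put every ravioli stamp lying on the slab into the clamped box, and close it with its lid, fully home; leave the box clamped and do not disturb the dish, the timer or the two scrapers.

Things in the scene. Friction and masses are not known exactly. Their poses are not given: they have to be found in the camera images.
- holder: Aluminium slide-jaw holder fixed to the slab. Origin: centre of its underside; z up, y along the jaw slide. Base plate 60 (x) by 255 (y) by 20 mm; the work rests on its top, z = 20 mm. Fixed jaw at the -y end: 60 wide, 22.5 thick, 22 high above the base, its gripping face at y = -105 mm looking to +y. The sliding jaw is on the +y side.
- jaw (a joint): Sliding jaw: the value is the clear opening between the two jaw faces (m), 0 to 0.17, growing as the jaw slides to the holder's +y. Jaw face at holder y = -105 mm + value; jaw body 60 wide, 60 long, 22 high above the base. It slides with about 4 N of friction and stays where it is left (the friction alone keeps the box clamped).
- jaw_tab (a point): Point 1 mm under the top of the sliding jaw's black upright pull tab, 50 mm behind the jaw face (towards holder +y); the tab is 30 (holder x) by 14 mm (holder y), and stands 44 mm above the jaw, its top 86 mm above the slab. Pinch it across either width, or push on it, to slide the jaw.
- box: Open beech box, outside 70 (x) by 44 (y, floor to mouth) by 142 mm (z), 0.2 to 0.35 kg; inside 60 by 130, 38 deep; floor and short walls 6 mm, long walls 5 mm thick. +y points out of the mouth. Origin: centre of the 70 x 44 end that is underneath at the start; box centre at z = 71 mm. It starts standing on that end on the holder's base, mouth to the sliding jaw, x along holder x.
- box_mouth (a point): Centre of the box's mouth, in the plane of the rim, 22 mm from the box's centre along its +y. The box is to be turned a quarter turn about its x so that +y points up: its z then points to the fixed jaw (the other way round is as good), its 44 mm height stands on the base, and the jaws close on its 142 mm length (opening 0.142).
- lid: Flat beech lid, 70 (x) by 142 (y) by 8 mm, with a lip 54 by 124 by 5 mm under it (3 mm play all round in the box mouth) and a dark grip bar 14 (x) by 44 (y) by 22 mm high on top. Origin: centre of the lip's underside; z up; 35 mm high in all. Lies lip down on the slab. Seated, the board rests on the rim, origin 5 mm below the rim; either way round.
- stamp1: Ravioli stamp with a round, 28 mm wide brass foot, 10 mm thick, and above it an upright wooden knob 14 mm in diameter and 18 mm long; 28 mm high in all, 0.07 kg. Origin: centre of the foot's underside, z up along the knob. Stands on the slab. May be absent. In the box any place and attitude will do; four fit in a row along the box's length, 33 mm apart.
- stamp2: Ravioli stamp with a square, 26 x 26 mm brass foot, 10 mm thick, and above it an upright wooden knob 14 mm in diameter and 18 mm long; 28 mm high in all, 0.07 kg. Origin: centre of the foot's underside, z up along the knob. Stands on the slab. May be absent. In the box any place and attitude will do; four fit in a row along the box's length, 33 mm apart.
- stamp3: Ravioli stamp with a scalloped, 28 mm wide brass foot, 10 mm thick, and above it an upright wooden knob 14 mm in diameter and 18 mm long; 28 mm high in all, 0.07 kg. Origin: centre of the foot's underside, z up along the knob. Stands on the slab. May be absent. In the box any place and attitude will do; four fit in a row along the box's length, 33 mm apart.
- stamp4: Ravioli stamp with a oblong, 22 x 28 mm brass foot, 10 mm thick, and above it an upright wooden knob 14 mm in diameter and 18 mm long; 28 mm high in all, 0.07 kg. Origin: centre of the foot's underside, z up along the knob. Stands on the slab. May be absent. In the box any place and attitude will do; four fit in a row along the box's length, 33 mm apart.
- dish: Small glass dish, 80 mm across, 35 mm high, beyond the holder; bystander. Origin: centre of its underside.
- timer: Red round kitchen timer with a white button on top, 62 mm across, 41 mm high; bystander. Origin: centre of its underside.
- bench_scraper: Stainless bench scraper lying flat, about 95 by 150 mm, 16 mm high at its round handle; bystander.
- soft_scraper: Green silicone scraper lying flat, 100 by 70 by 8 mm; bystander.
Mind the look-alikes: they are no part of the job. Leave any purple look-alike of the stamp1 alone.

How it is judged:
By the outcome, as a careful person would: the job done as asked, in the order asked, and still so for the second after the job is handed in, with the robot touching nothing.
Of stamp1, stamp2, stamp3, stamp4 only 2 to 4 are there at a start; the rules pass over those that are not, and their reading is None.
At some moment in a run one of stamp1, stamp2, stamp3, stamp4, lid may be knocked a few centimetres aside while the robot is not near it.
It also fails if it takes over 208 s, if anything falls off the work surface, if the arm or the gripper's body presses on something with over 40 N, if the wrist force passes 120 N, or if a joint passes its speed limit or range.

## Working session

There is one attempt and no reset: what is moved stays moved. The work goes in short steps, Python scripts to look and compute and a shell command to move; the robot and the scene stay as the last step left them, time stands still between calls to the robot, and variables do not carry over. Pictures are saved under pics/ and viewed, at most 14 in all, crops included, and the job is handed in when it is done.

```bash
mkdir -p pics; cat > h.py <<'E'
import numpy as np, cv2
from workcell import *
def cam(n):
    m=camera_model(n); return [np.array(m[k],float) for k in("intrinsics","distortion","R","t")]
def ray(n,uv):
    K,d,R,t=cam(n); p=cv2.undistortPoints(np.array(uv,float).reshape(-1,1,2),K,d).reshape(-1,2)
    D=np.c_[p,np.ones(len(p))]@R; return -R.T@t, D
def onz(n,uv,z):
    C,D=ray(n,uv); z=np.asarray(z,float); return C+D*((z-C[2])/D[:,2])[:,None]
def proj(n,X):
    K,d,R,t=cam(n); return cv2.projectPoints(np.array(X,float).reshape(-1,1,3),cv2.Rodrigues(R)[0],t,K,d)[0].reshape(-1,2)
def snap(n,f):
    im=grab_frame(n); cv2.imwrite('pics/'+f,im[:,:,::-1]); return im
E
python3 - <<'E'
from h import *
snap('top','t0.png'); snap('side','s0.png')
for n in('top','side'):
    C,D=ray(n,[[320,240]]); print(n,C.round(),D.round(3), onz(n,[[320,240]],0).round())
s=state(); print(s['ee_pos'],s['ee_rot'],s['time_s'])
E
```

```text
top [4.160e+02 1.000e+00 1.242e+03] [[ 0.134 -0.01  -0.991]] [[584. -11.   0.]]
side [ 480. -965.  618.] [[ 0.112  0.871 -0.478]] [[625. 160.   0.]]
[ 241.00390476 -521.61115153  227.23767263] [-1.79913712e+02 -2.01170454e-03  2.47979326e+01] 0.1
```

View pics/t0.png

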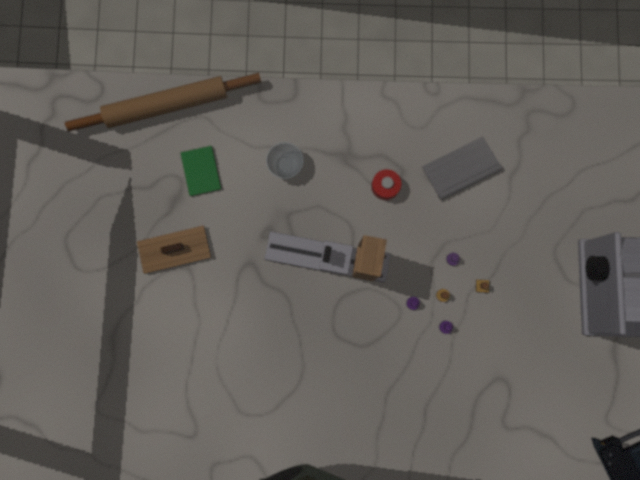

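View pics/s0.png

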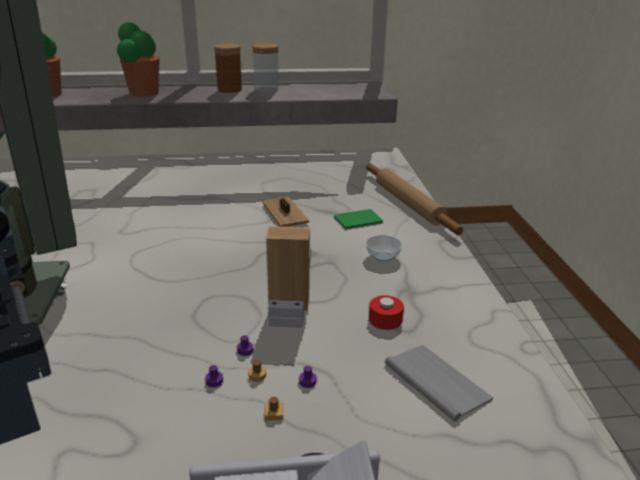

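The top view shows the holder (270–385, 232–280) with the standing box at (370,257), and the lid at (174,249). There are two brass stamps at (443,296) and (483,286), and three purple look-alikes at (453,259), (413,303) and (446,327). The brass ones fit the description and the purple ones are to be left alone. I'll confirm this in an enlarged crop and measure.

```bash
cat > look.py <<'E'
from h import *
def blobs(im,lo,hi,amin):
    h=cv2.cvtColor(im,cv2.COLOR_RGB2HSV); m=cv2.inRange(h,lo,hi)
    n,l,s,c=cv2.connectedComponentsWithStats(m)
    return [(c[i].round(1),s[i]) for i in range(1,n) if s[i,4]>=amin],l
E
python3 - <<'E'
from look import *
t=cv2.imread('pics/t0.png')[:,:,::-1].copy(); s=cv2.imread('pics/s0.png')[:,:,::-1].copy()
a=cv2.resize(t[220:345,255:505],None,fx=3.2,fy=3.2,interpolation=2)[:,:,::-1]
a=np.clip(a*1.6,0,255).astype(np.uint8)
cv2.imwrite('pics/c0.png',a)
h=cv2.cvtColor(t,cv2.COLOR_RGB2HSV); hs=cv2.cvtColor(s,cv2.COLOR_RGB2HSV)
for p in[(483,286),(443,296),(174,235),(370,257),(280,255),(453,259)]: print(p,h[p[1],p[0]])
for n,im in(('top',t),('side',s)):
    b,_=blobs(im,(8,110,60),(26,255,255),12)
    for c,q in b: print(n,c,q, onz(n,[c],5).round(0)[0])
E
```

```text
(483, 286) [ 12 119  77]
(443, 296) [ 12 118  78]
(174, 235) [ 14 111 106]
(370, 257) [ 15 109  98]
(280, 255) [132  11 111]
(453, 259) [139  87  79]
top [155.1 101.9] [  66   74  193   55 2049] [877. 355.   5.]
top [166.8 249.6] [139 229  65  43 984] [555. 310.   5.]
top [203.2 248.8] [201 245   7   9  20] [558. 234.   5.]
top [369.1 270.8] [366 268   7   6  14] [ 521. -116.    5.]
top [482.1 285.6] [476 280  13  12 130] [ 496. -354.    5.]
top [442.5 294.9] [437 289  12  12 111] [ 475. -271.    5.]
side [226.4  49.5] [215  45  24  11 220] [ 370. 2401.    5.]
side [264.6  48. ] [254  44  23   9 176] [ 584. 2434.    5.]
side [138.8  75.3] [121  55  38  42 829] [ -15. 1797.    5.]
side [52.6 59.3] [46 56 14  7 65] [-503. 2191.    5.]
side [373.5 168.7] [367 164  13  12  61] [828. 562.   5.]
side [383.8 183.2] [378 180  12   9  34] [835. 455.   5.]
side [392.2 188.6] [389 186   7   6  20] [849. 417.   5.]
side [397.2 193.4] [394 191   7   6  16] [855. 385.   5.]
side [404.4 196.8] [402 194   7   7  19] [868. 362.   5.]
side [284.6 201.8] [278 199  14   9  34] [559. 359.   5.]
side [411
[... 404 characters left out ...]
81.6 279.4] [276 269  12  23  71] [529.  -2.   5.]
side [290.1 276. ] [286 271   9  10  22] [546.   9.   5.]
side [271.3 280.5] [269 278   8   5  12] [508.  -4.   5.]
side [286.7 282.7] [284 280   6   6  18] [538. -15.   5.]
side [294.9 292.3] [280 280  26  22 163] [551. -50.   5.]
side [ 16.1 283. ] [ 11 282  12   4  24] [18. 35.  5.]
side [290.3 286.8] [287 282   8  12  28] [544. -30.   5.]
side [598.5 298.5] [592 292  14  14  14] [1121. -129.    5.]
side [256.4 362.6] [253 360   8   6  37] [ 474. -244.    5.]
side [635.8 364.1] [632 360   8   9  13] [1081. -312.    5.]
side [256.7 374. ] [249 366  17  15 166] [ 473. -271.    5.]
side [273.5 410.3] [265 398  18  22 267] [ 495. -350.    5.]
```

View pics/c0.png

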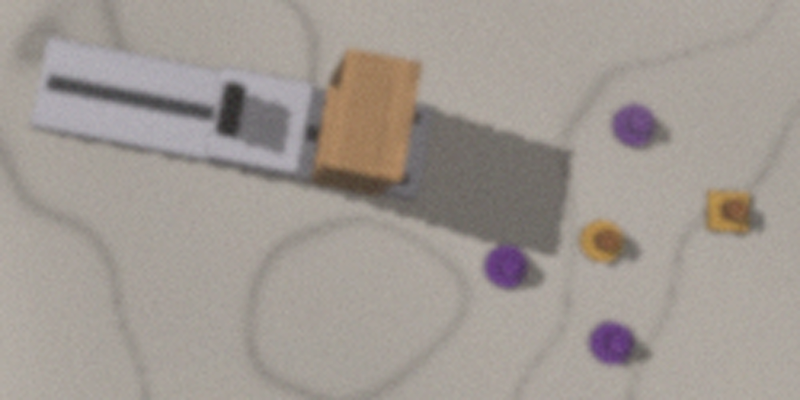

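The crop confirms two brass stamps, a round or scalloped one at top px (443,296) and a square one at (483,286). The three purple ones are look-alikes. Next I'll work out the holder, tab and lid poses.

```bash
cat >> h.py <<'E'
from scipy.spatial.transform import Rotation as Ro
def plan(xyz,yaw=None):
    """tool-frame shift (m) and tool-z turn (rad) from the measured pose to xyz (mm) and tool-y axis direction (deg, mod 180)"""
    s=state(); R=Ro.from_euler('xyz',s['ee_rot'],degrees=True).as_matrix()
    d=R.T@(np.array(xyz,float)-s['ee_pos'])/1000
    y=0
    if yaw is not None:
        cur=np.degrees(np.arctan2(R[1,1],R[0,1])); dw=(yaw-cur+90)%180-90; y=-np.radians(dw)
    print('t',round(s['time_s'],2),'pos',np.round(s['ee_pos'],1),'w',round(s['gripper_width'],1),'F',np.round(s['force'],1),'j6',round(s['qpos'][5]),'-> xyz',d.round(4),'yaw',round(y,4))
E
python3 - <<'E'
from look import *
t=cv2.imread('pics/t0.png')[:,:,::-1].copy()
c=lambda u,v:(255+u/3.2,220+v/3.2)
L=onz('top',[c(45,38),c(33,126)],20); Rr=onz('top',[c(428,108),c(415,195)],42)
tab=onz('top',[c(231,109)],86)
print(L.round(1),Rr.round(1),tab.round(1), np.linalg.norm(L.mean(0)-Rr.mean(0)))
l=L.mean(0);r=Rr.mean(0); print('mid',((l+r)/2).round(1),'dir',np.degrees(np.arctan2(*(l-r)[[1,0]])))
# black tab mask & dark slot; lid rect; box top rect
h=cv2.cvtColor(t,cv2.COLOR_RGB2HSV)
g=cv2.cvtColor(t,cv2.COLOR_RGB2GRAY); m=((g<60)*255).astype(np.uint8); m[:, :300]=0; m[:225]=0;m[280:]=0;m[:,345:]=0
print('tab px',cv2.minAreaRect(np.argwhere(m>0)[:,::-1].astype(np.float32)), g[255,320:336])
# beech
for nm,(x0,y0,x1,y1),z in(('lid',(130,220,220,280),13),('box',(345,228,392,285),162)):
    m=np.zeros((480,640),np.uint8); m[y0:y1,x0:x1]=cv2.inRange(h,(9,60,30),(24,255,255))[y0:y1,x0:x1]
    m=cv2.morphologyEx(m,cv2.MORPH_OPEN,np.ones((3,3))); cs=max(cv2.findContours(m,0,2)[0],key=cv2.contourArea)
    P=onz('top',cs.reshape(-1,2),z)[:,:2].astype(np.float32); print(nm,cv2.minAreaRect(P))
m=np.zeros((480,640),np.uint8); m[235:260,155:195]=((g<62)*255).astype(np.uint8)[235:260,155:195]
P=onz('top',np.argwhere(m>0)[:,::-1],35)[:,:2].astype(np.float32); print('bar',cv2.minAreaRect(P),len(P))
s=cv2.imread('pics/s0.png'); t2=cv2.imread('pics/t0.png')
a=cv2.resize(s[185:330,250:350],None,fx=4,fy=4); b=cv2.resize(t2[225:285,260:395],None,fx=3,fy=3)
cv=np.zeros((580,800,3),np.uint8); cv[:,:400]=a; cv[:180,400-5:800]=0; cv[:180,395:800]=b
b=cv2.resize(t2[222:280,130:220],None,fx=4,fy=4); cv[200:432,400:760]=b
cv2.imwrite('pics/c1.png',np.clip(cv*1.5,0,255).astype(np.uint8))
E
```

```text
[[595.9  96.3  20. ]
 [537.8 101.9  20. ]] [[ 553.9 -152.7   42. ]
 [ 497.9 -144.9   42. ]] [[545.  -25.2  86. ]] 252.19913755753853
mid [546.4 -24.9  31. ] dir 80.6193647012126
tab px ((324.1170959472656, 254.514404296875), (46.61468505859375, 18.838642120361328), 28.810794830322266) [53 67 78 65 43 34 33 31 32 38 52 64 68 67 69 70]
lid ((554.946533203125, 294.4891357421875), (71.45233154296875, 143.82968139648438), 15.453977584838867)
box ((531.9952392578125, -101.36749267578125), (52.97837448120117, 80.65621185302734), 80.10494995117188)
bar ((552.8681640625, 285.7132873535156), (23.727563858032227, 58.34260177612305), 15.833061218261719) 280
```

View pics/c1.png

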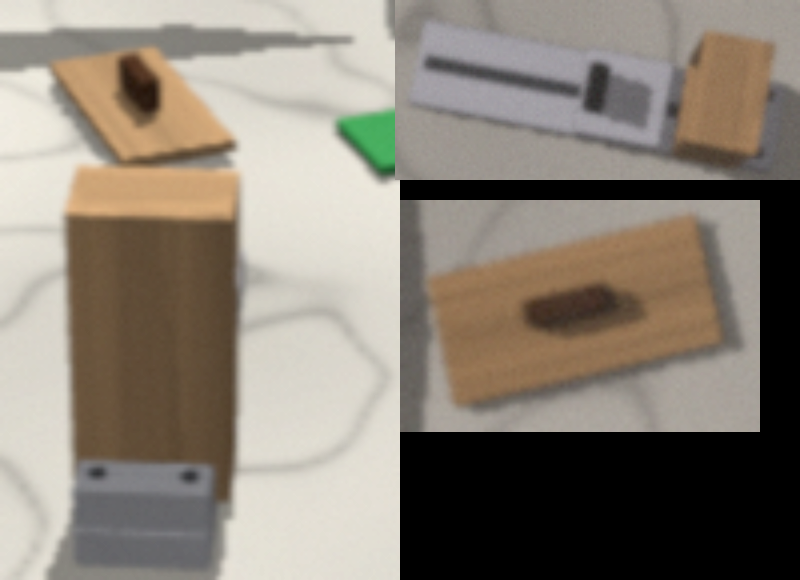

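The crops show the box standing a little off the fixed jaw, with a gap to the sliding jaw. The lid's grip bar is clear and points along the lid's length. Next: box top corners and the precise tab position, then move.

```bash
python3 - <<'E'
from h import *
c=lambda u,v:(255+u/3.2,220+v/3.2)
B=onz('top',[c(350,50),c(421,60),c(403,182),c(318,172)],162)
print('box',B.round(1).tolist(),B.mean(0).round(1))
e=B[1]-B[2];f=B[0]-B[3];print(np.linalg.norm(e),np.linalg.norm(f),np.degrees(np.arctan2(e[1],e[0])),np.degrees(np.arctan2(f[1],f[0])))
T=onz('top',[c(222,82),c(243,85),c(240,136),c(217,133)],86); print('tab',T.round(1).tolist(),T.mean(0).round(1))
# side view cross-check of tops
print('proj side box top ctr',proj('side',[B.mean(0)]), 'tabbottom', proj('top',[[545,-25,86]]))
# side view box: top front edge at crop (66,215),(238,217) ; scale 4 offset (250,185)
S=onz('side',[(250+66/4,185+215/4),(250+238/4,185+217/4),(250+240/4,185+170/4),(250+80/4,185+167/4)],162); print('side box',S.round(1).tolist())
J=onz('side',[(250+77/4,185+462/4),(250+215/4,185+464/4),(250+212/4,185+490/4),(250+76/4,185+488/4)],42); print('side fixed jaw',J.round(1).tolist())
plan((545,-25,250),-9.4)
E
```

```text
box [[572.8, -91.8, 162.0], [568.1, -133.0, 162.0], [497.1, -123.3, 162.0], [501.5, -74.3, 162.0]] [ 534.9 -105.6  162. ]
71.70269621359915 73.42740723527322 -7.827872655588804 -13.723355519374035
tab [[561.7, -19.3, 86.0], [560.1, -32.3, 86.0], [528.4, -31.2, 86.0], [529.9, -16.9, 86.0]] [545.  -24.9  86. ]
proj side box top ctr [[287.34210354 233.23487385]] tabbottom [[327.0691567  254.06611331]]
side box [[499.3, -121.8, 162.0], [569.8, -130.2, 162.0], [575.0, -88.3, 162.0], [506.9, -79.1, 162.0]]
side fixed jaw [[500.2, -126.5, 42.0], [559.9, -134.0, 42.0], [556.8, -153.3, 42.0], [498.9, -146.0, 42.0]]
t 0.1 pos [ 241.  -521.6  227.2] w 91.4 F [ 0.3  0.6 -0.2] j6 -1 -> xyz [ 0.4843 -0.3234 -0.0223] yaw -0.9739
```

```bash
python3 - <<'E'
from h import *
t=cv2.imread('pics/t0.png'); g=cv2.cvtColor(t,cv2.COLOR_BGR2GRAY).astype(float)
# slot centre per column (dark) and upper/lower holder edges
pts=[]
for u in range(275,318):
    v0=244+ (u-270)*0.19; vs=np.arange(int(v0)-1,int(v0)+9); w=np.clip(95-g[vs,u],0,None)
    if w.sum()>10: pts.append((u,(w*vs).sum()/w.sum()))
P=onz('top',pts,20); k=np.polyfit(P[:,1],P[:,0],1); r=P[:,0]-np.polyval(k,P[:,1]); print('slot dir yaw',-np.degrees(np.arctan(k[0])),'x at y=-25',np.polyval(k,-25),r.std(),len(P))
E
python3 -m crank '[{"grip":0.06,"x":0.1,"y":-0.065,"z":0,"yaw":-0.12},{"grip":0.06,"x":0.2,"y":-0.13,"z":0,"yaw":-0.24},{"grip":0.06,"x":0.3,"y":-0.2,"z":0,"yaw":-0.36},{"grip":0.06,"x":0.4,"y":-0.27,"z":0,"yaw":-0.48},{"grip":0.06,"x":0.484,"y":-0.323,"z":0,"yaw":-0.6}]' 20
python3 -m crank '[{"grip":0.06,"x":0,"y":0,"z":0,"yaw":0},{"grip":0.06,"x":0,"y":0,"z":0,"yaw":0},{"grip":0.06,"x":0,"y":0,"z":0,"yaw":0},{"grip":0.06,"x":0,"y":0,"z":0,"yaw":0},{"grip":0.06,"x":0,"y":0,"z":0,"yaw":0}]'
python3 -c "
from h import *
plan((545,-25,250),-8.7)"
```

```text
slot dir yaw -9.54915932172348 x at y=-25 547.9338321392696 0.10704954429687925 43
time_s: 0.52
ee_pos: [350.6, -342.7, 227.6]
ee_rot: [-180.0, -0.0, 59.5]
force: [0.8, -0.1, 0.0]
gripper_width: 61.4
gripper_force: 0.0
time_s: 0.93
ee_pos: [349.7, -345.7, 227.8]
ee_rot: [-180.0, 0.0, 59.0]
force: [0.3, 0.8, 0.6]
gripper_width: 60.2
gripper_force: 0.0
t 0.93 pos [ 349.7 -345.7  227.8] w 60.2 F [0.3 0.8 0.6] j6 -15 -> xyz [ 0.3755  0.0025 -0.0223] yaw -0.3886
```

```bash

python3 -m crank '[{"grip":0.06,"x":0.04,"y":0,"z":-0.022,"yaw":-0.12},{"grip":0.06,"x":0.08,"y":0,"z":-0.022,"yaw":-0.24},{"grip":0.06,"x":0.12,"y":0.001,"z":-0.022,"yaw":-0.376},{"grip":0.06,"x":0.16,"y":0.001,"z":-0.022,"yaw":-0.376},{"grip":0.06,"x":0.2,"y":0.002,"z":-0.022,"yaw":-0.376}]'
python3 -c "
from h import *
plan((545.5,-25,210),-9.4)"
```

```text
time_s: 1.35
ee_pos: [454.9, -173.5, 250.1]
ee_rot: [180.0, 0.0, 80.6]
force: [1.0, -0.4, -0.5]
gripper_width: 60.1
gripper_force: 0.0
t 1.35 pos [ 454.9 -173.5  250.1] w 60.1 F [ 1.  -0.4 -0.5] j6 -13 -> xyz [0.1614 0.065  0.0401] yaw -0.0005
```

```bash

python3 -m crank '[{"grip":0.06,"x":0.04,"y":0.016,"z":0,"yaw":0},{"grip":0.06,"x":0.08,"y":0.032,"z":0,"yaw":0},{"grip":0.06,"x":0.12,"y":0.048,"z":0,"yaw":0},{"grip":0.06,"x":0.161,"y":0.065,"z":0,"yaw":0},{"grip":0.06,"x":0.161,"y":0.065,"z":0.02,"yaw":0}]'
python3 -m crank '[{"grip":0.06,"x":0,"y":0,"z":0.03,"yaw":0},{"grip":0.06,"x":0,"y":0,"z":0.06,"yaw":0},{"grip":0.06,"x":0,"y":0,"z":0.09,"yaw":0},{"grip":0.06,"x":0,"y":0,"z":0.12,"yaw":0},{"grip":0.06,"x":0,"y":0,"z":0.12,"yaw":0}]'
python3 -c "
from h import *
plan((545.5,-25,75),-9.4);snap('side','s1.png')"
```

```text
time_s: 1.77
ee_pos: [550.2, -21.8, 232.8]
ee_rot: [179.4, -0.2, 80.8]
force: [2.1, -0.9, -0.0]
gripper_width: 59.7
gripper_force: 0.0
time_s: 2.18
ee_pos: [540.7, -26.4, 104.3]
ee_rot: [-179.3, 0.1, 80.6]
force: [-0.3, 0.6, -1.2]
gripper_width: 60.0
gripper_force: 0.0
t 2.18 pos [540.7 -26.4 104.3] w 60.0 F [-0.3  0.6 -1.2] j6 5 -> xyz [0.0022 0.0049 0.0293] yaw -0.0001
```

View pics/s1.png

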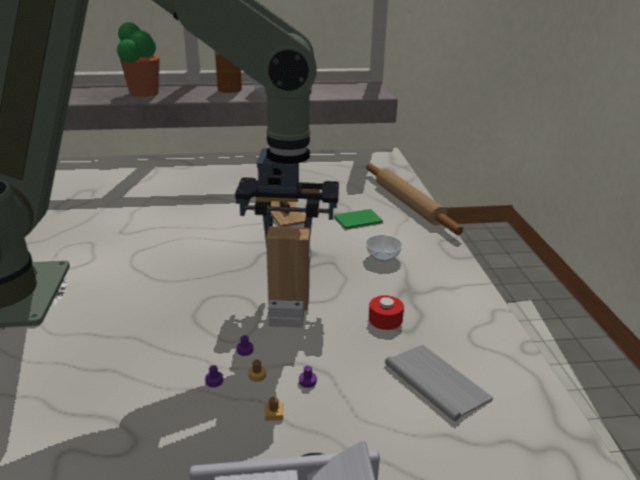

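The gripper hangs over the tab behind the box and is clear of it. Next I descend, pinch the tab and slide the jaw back.

```bash

python3 -m crank '[{"grip":0.06,"x":0.001,"y":0.003,"z":0.015,"yaw":0},{"grip":0.06,"x":0.001,"y":0.003,"z":0.029,"yaw":0},{"grip":0.06,"x":0.001,"y":0.003,"z":0.029,"yaw":0},{"grip":0.02,"x":0.001,"y":0.003,"z":0.029,"yaw":0},{"grip":0.02,"x":0.001,"y":0.003,"z":0.029,"yaw":0}]' 25
python3 -m crank '[{"grip":0.02,"x":0,"y":0,"z":0,"yaw":0},{"grip":0.02,"x":0,"y":0,"z":0,"yaw":0},{"grip":0.02,"x":0.01,"y":0,"z":0,"yaw":0},{"grip":0.02,"x":0.025,"y":0,"z":0,"yaw":0},{"grip":0.02,"x":0.04,"y":0,"z":0,"yaw":0}]'
python3 -m crank '[{"grip":0.02,"x":0.015,"y":0,"z":0,"yaw":0},{"grip":0.02,"x":0.03,"y":0,"z":0,"yaw":0},{"grip":0.02,"x":0.045,"y":0,"z":0,"yaw":0},{"grip":0.02,"x":0.06,"y":0,"z":0,"yaw":0},{"grip":0.02,"x":0.07,"y":0,"z":0,"yaw":0}]'
```

```text
time_s: 2.65
ee_pos: [549.1, -25.4, 82.8]
ee_rot: [179.8, -0.0, 80.7]
force: [-0.7, 0.2, -0.3]
gripper_width: 49.1
gripper_force: 0.0
time_s: 3.07
ee_pos: [553.3, 13.8, 81.5]
ee_rot: [-179.9, 0.2, 80.7]
force: [-2.1, -5.3, 2.5]
gripper_width: 29.9
gripper_force: 25.0
time_s: 3.48
ee_pos: [565.0, 84.2, 81.5]
ee_rot: [-180.0, 0.1, 80.8]
force: [-1.4, -5.2, 4.4]
gripper_width: 30.0
gripper_force: 25.0
```

```bash

python3 -m crank '[{"grip":0.02,"x":0.002,"y":0,"z":0,"yaw":0},{"grip":0.02,"x":0.004,"y":0,"z":0,"yaw":0},{"grip":0.02,"x":0.004,"y":0,"z":0,"yaw":0},{"grip":0.02,"x":0.004,"y":0,"z":0,"yaw":0},{"grip":0.02,"x":0.004,"y":0,"z":0,"yaw":0}]'
python3 -m crank '[{"grip":0.02,"x":0,"y":0,"z":0,"yaw":0},{"grip":0.06,"x":0,"y":0,"z":0,"yaw":0},{"grip":0.06,"x":0,"y":0,"z":0,"yaw":0},{"grip":0.06,"x":0,"y":0,"z":-0.03,"yaw":0},{"grip":0.08,"x":0,"y":0,"z":-0.065,"yaw":0}]'
python3 -m crank '[{"grip":0.091,"x":0,"y":0,"z":-0.03,"yaw":0},{"grip":0.091,"x":0,"y":0,"z":-0.065,"yaw":0},{"grip":0.091,"x":0,"y":0,"z":-0.1,"yaw":0},{"grip":0.091,"x":0,"y":0,"z":-0.1,"yaw":0},{"grip":0.091,"x":0,"y":0,"z":-0.1,"yaw":0}]'
python3 - <<'E'
from h import *
s=state(); print(s['force'],s['ee_pos'])
t=snap('top','t1.png'); a=cv2.resize(t[215:295,250:400],None,fx=4,fy=4,interpolation=2); cv2.imwrite('pics/c2.png',np.clip(a[:,:,::-1]*1.6,0,255).astype(np.uint8))
E
```

```text
time_s: 3.9
ee_pos: [565.7, 87.9, 81.6]
ee_rot: [-180.0, -0.0, 80.7]
force: [-2.6, -0.4, 5.1]
gripper_width: 29.9
gripper_force: 25.0
time_s: 4.32
ee_pos: [564.5, 87.5, 144.0]
ee_rot: [-179.7, 0.1, 80.7]
force: [1.0, -0.0, 0.0]
gripper_width: 53.3
gripper_force: 0.0
time_s: 4.73
ee_pos: [567.5, 87.9, 248.3]
ee_rot: [179.7, -0.1, 80.7]
force: [0.6, -0.5, -0.9]
gripper_width: 86.4
gripper_force: 0.0
[ 0.64441232 -0.53721601 -0.88445614] [567.54822094  87.89671231 248.26910525]
```

View pics/c2.png

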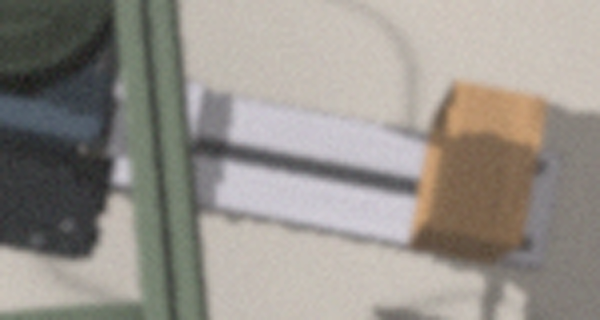

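```bash

python3 -c "
from h import *
plan((536.8,-104.4,250),-9.4)"
python3 -m crank '[{"grip":0.091,"x":-0.04,"y":0,"z":0,"yaw":0},{"grip":0.091,"x":-0.08,"y":0,"z":0,"yaw":0},{"grip":0.091,"x":-0.12,"y":0,"z":0,"yaw":0},{"grip":0.091,"x":-0.16,"y":0.001,"z":0,"yaw":0},{"grip":0.091,"x":-0.194,"y":0.002,"z":0,"yaw":0}]'
python3 -m crank '[{"grip":0.091,"x":0,"y":0,"z":0,"yaw":0},{"grip":0.091,"x":0,"y":0,"z":0,"yaw":0},{"grip":0.091,"x":0,"y":0,"z":0,"yaw":0},{"grip":0.091,"x":0,"y":0,"z":0.02,"yaw":0},{"grip":0.091,"x":0,"y":0,"z":0.04,"yaw":0}]'
python3 -c "
from h import *
plan((536.8,-104.4,106),-9.4);snap('side','s2.png')"
```

```text
t 4.78 pos [566.4  87.7 246.2] w 89.8 F [-0.1 -0.2 -0.7] j6 17 -> xyz [-0.1944  0.0018 -0.0039] yaw 0.002
time_s: 5.2
ee_pos: [535.3, -106.1, 243.8]
ee_rot: [-179.8, 0.0, 80.7]
force: [-0.2, -0.4, 0.0]
gripper_width: 91.0
gripper_force: 0.0
time_s: 5.62
ee_pos: [537.7, -102.7, 205.9]
ee_rot: [179.9, -0.0, 80.8]
force: [-0.4, 0.2, -0.6]
gripper_width: 90.9
gripper_force: 0.0
t 5.62 pos [ 537.7 -102.7  205.9] w 90.9 F [-0.4  0.2 -0.6] j6 -3 -> xyz [-0.0018 -0.0009  0.0999] yaw 0.004
```

View pics/s2.png

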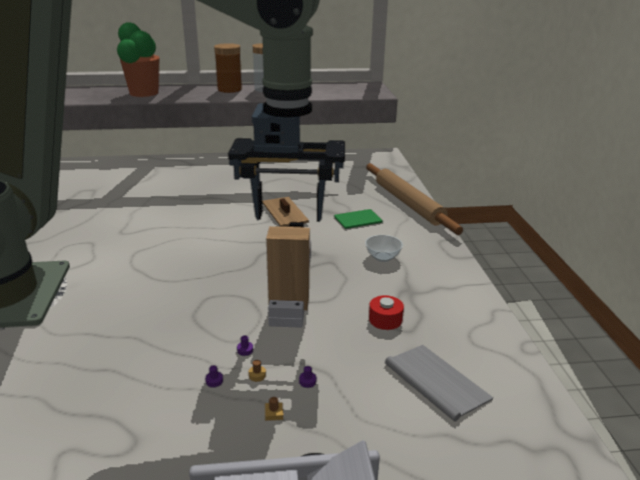

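The fingers (px 258–320) straddle the box (268–310) and are centred on it. Next: descend and grip lightly.

```bash

python3 -m crank '[{"grip":0.091,"x":-0.001,"y":0,"z":0.025,"yaw":0},{"grip":0.091,"x":-0.001,"y":0,"z":0.05,"yaw":0},{"grip":0.091,"x":-0.001,"y":0,"z":0.075,"yaw":0},{"grip":0.091,"x":-0.001,"y":0,"z":0.099,"yaw":0},{"grip":0.091,"x":-0.001,"y":0,"z":0.099,"yaw":0}]' 12
python3 -m crank '[{"grip":0.06,"x":0,"y":0,"z":0,"yaw":0},{"grip":0.06,"x":0,"y":0,"z":0,"yaw":0},{"grip":0.06,"x":0,"y":0,"z":0,"yaw":0},{"grip":0.06,"x":0,"y":0,"z":0,"yaw":0},{"grip":0.06,"x":0,"y":0,"z":0,"yaw":0}]' 12
python3 -m crank '[{"grip":0.06,"x":0,"y":0,"z":0,"yaw":0},{"grip":0.06,"x":0,"y":0,"z":-0.005,"yaw":0},{"grip":0.06,"x":0,"y":0,"z":-0.01,"yaw":0},{"grip":0.06,"x":0,"y":0,"z":-0.01,"yaw":0},{"grip":0.06,"x":0,"y":0,"z":-0.01,"yaw":0}]' 12
```

```text
time_s: 6.08
ee_pos: [533.6, -103.0, 102.6]
ee_rot: [-179.4, -0.0, 80.8]
force: [-1.2, 0.3, -0.5]
gripper_width: 91.1
gripper_force: 0.0
time_s: 6.5
ee_pos: [536.6, -105.0, 108.1]
ee_rot: [180.0, -0.0, 80.7]
force: [-3.2, 1.1, 3.7]
gripper_width: 70.3
gripper_force: 12.0
time_s: 6.92
ee_pos: [537.2, -105.4, 117.2]
ee_rot: [179.9, 0.0, 80.7]
force: [-1.0, 0.8, -3.5]
gripper_width: 69.9
gripper_force: 12.0
```

```bash

python3 -m crank '[{"grip":0.06,"x":-0.006,"y":0,"z":-0.003,"yaw":0},{"grip":0.06,"x":-0.012,"y":0,"z":-0.004,"yaw":0},{"grip":0.06,"x":-0.018,"y":0,"z":-0.004,"yaw":0},{"grip":0.06,"x":-0.024,"y":0,"z":-0.004,"yaw":0},{"grip":0.06,"x":-0.030,"y":0,"z":-0.004,"yaw":0}]'
python3 -m crank '[{"grip":0.06,"x":-0.006,"y":0,"z":0,"yaw":0},{"grip":0.06,"x":-0.012,"y":0,"z":0,"yaw":0},{"grip":0.06,"x":-0.016,"y":0,"z":0,"yaw":0},{"grip":0.06,"x":-0.016,"y":0,"z":0,"yaw":0},{"grip":0.06,"x":-0.016,"y":0,"z":0,"yaw":0}]'
python3 - <<'E'
from h import *
plan((536,-104,106),-9.4);snap('side','s3.png');s=cv2.imread('pics/s3.png'); cv2.imwrite('pics/c3.png',cv2.resize(s[130:350,200:380],None,fx=2.5,fy=2.5))
E
```

```text
time_s: 7.33
ee_pos: [531.6, -135.3, 121.1]
ee_rot: [-180.0, -0.0, 80.7]
force: [-1.3, 3.0, -1.0]
gripper_width: 70.4
gripper_force: 12.0
time_s: 7.75
ee_pos: [529.2, -151.6, 120.9]
ee_rot: [180.0, 0.1, 80.7]
force: [-0.4, -0.2, -2.5]
gripper_width: 70.1
gripper_force: 12.0
t 7.75 pos [ 529.2 -151.6  120.9] w 70.1 F [-0.4 -0.2 -2.5] j6 -8 -> xyz [ 0.0481 -0.001   0.0148] yaw 0.0023
```

View pics/c3.png

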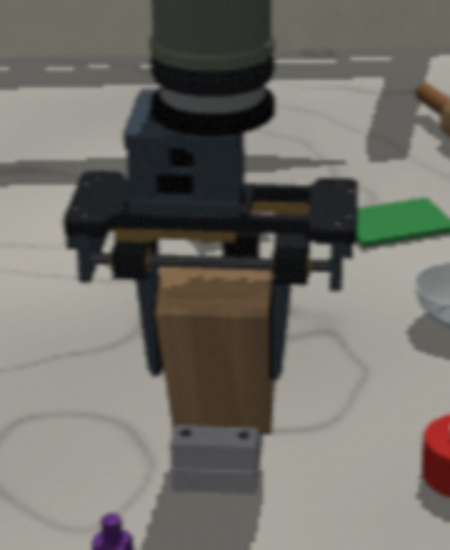

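```bash
cat > tilt.py <<'E'
from h import *
def tilt(hb=89):
    s=state(); g=np.array(s['ee_pos'])+[0,0,5]; uy=np.array([.1616,.9869,0])
    ht=142-hb
    for th in range(-10,100,10):
        a=np.radians(th); pts=[]
        for A,B in((ht,-22),(ht,22),(-hb,-22),(-hb,22)):  # along z, along +y(mouth)
            y=-A*np.sin(a)+B*np.cos(a); z=A*np.cos(a)+B*np.sin(a); pts.append(g+uy*y+[0,0,z])
        print(th,'topfloor/toprim/botfloor/botrim v:',proj('side',pts)[:,1].round(0))
if __name__=='__main__': tilt()
E
python3 tilt.py
```

```text
-10 topfloor/toprim/botfloor/botrim v: [239. 231. 321. 309.]
0 topfloor/toprim/botfloor/botrim v: [244. 231. 318. 303.]
10 topfloor/toprim/botfloor/botrim v: [249. 232. 314. 296.]
20 topfloor/toprim/botfloor/botrim v: [255. 234. 308. 288.]
30 topfloor/toprim/botfloor/botrim v: [262. 237. 301. 279.]
40 topfloor/toprim/botfloor/botrim v: [268. 242. 294. 270.]
50 topfloor/toprim/botfloor/botrim v: [275. 247. 286. 261.]
60 topfloor/toprim/botfloor/botrim v: [281. 252. 277. 253.]
70 topfloor/toprim/botfloor/botrim v: [286. 258. 268. 244.]
80 topfloor/toprim/botfloor/botrim v: [291. 265. 259. 236.]
90 topfloor/toprim/botfloor/botrim v: [295. 271. 251. 229.]
```

```bash

python3 -m crank '[{"grip":0.06,"x":-0.006,"y":0,"z":0.002,"yaw":0},{"grip":0.06,"x":-0.012,"y":0,"z":0.004,"yaw":0},{"grip":0.06,"x":-0.018,"y":0,"z":0.007,"yaw":0},{"grip":0.06,"x":-0.024,"y":0,"z":0.01,"yaw":0},{"grip":0.06,"x":-0.030,"y":0,"z":0.014,"yaw":0}]'
python3 -m crank '[{"grip":0.06,"x":-0.006,"y":0,"z":0.005,"yaw":0},{"grip":0.06,"x":-0.012,"y":0,"z":0.011,"yaw":0},{"grip":0.06,"x":-0.012,"y":0,"z":0.011,"yaw":0},{"grip":0.06,"x":-0.012,"y":0,"z":0.011,"yaw":0},{"grip":0.06,"x":-0.012,"y":0,"z":0.011,"yaw":0}]'
python3 - <<'E'
from tilt import *
snap('side','s4.png');s=cv2.imread('pics/s4.png'); cv2.imwrite('pics/c4.png',cv2.resize(s[130:350,200:380],None,fx=2.5,fy=2.5)); tilt()
E
```

```text
time_s: 8.22
ee_pos: [524.8, -181.2, 107.1]
ee_rot: [179.9, 0.0, 80.7]
force: [0.4, 1.8, 0.5]
gripper_width: 70.2
gripper_force: 12.0
time_s: 8.63
ee_pos: [521.8, -192.2, 95.2]
ee_rot: [-179.9, 0.0, 80.7]
force: [-0.4, 0.2, -3.3]
gripper_width: 70.2
gripper_force: 12.0
-10 topfloor/toprim/botfloor/botrim v: [267. 257. 349. 336.]
0 topfloor/toprim/botfloor/botrim v: [272. 257. 345. 329.]
10 topfloor/toprim/botfloor/botrim v: [277. 259. 341. 321.]
20 topfloor/toprim/botfloor/botrim v: [284. 261. 334. 313.]
30 topfloor/toprim/botfloor/botrim v: [290. 265. 327. 304.]
40 topfloor/toprim/botfloor/botrim v: [297. 269. 319. 295.]
50 topfloor/toprim/botfloor/botrim v: [303. 275. 311. 286.]
60 topfloor/toprim/botfloor/botrim v: [310. 280. 302. 277.]
70 topfloor/toprim/botfloor/botrim v: [315. 287. 293. 268.]
80 topfloor/toprim/botfloor/botrim v: [320. 294. 284. 260.]
90 topfloor/toprim/botfloor/botrim v: [324. 300. 275. 253.]
```

View pics/c4.png

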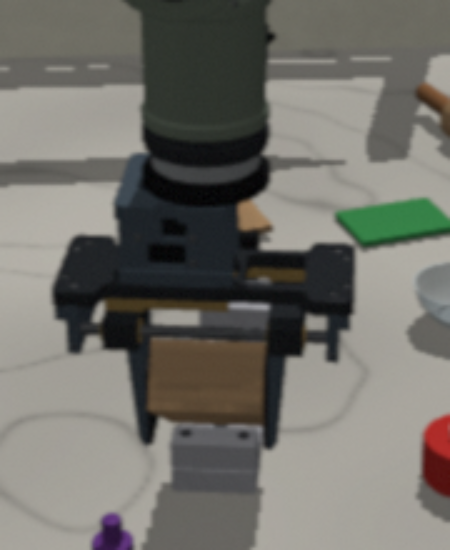

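```bash

python3 -m crank '[{"grip":0.06,"x":0,"y":0,"z":0,"yaw":0},{"grip":0.06,"x":0,"y":0,"z":-0.01,"yaw":0},{"grip":0.06,"x":0,"y":0,"z":-0.03,"yaw":0},{"grip":0.06,"x":0,"y":0,"z":-0.05,"yaw":0},{"grip":0.06,"x":0,"y":0,"z":-0.07,"yaw":0}]' 40
python3 -m crank '[{"grip":0.06,"x":0.025,"y":0,"z":-0.01,"yaw":0},{"grip":0.06,"x":0.055,"y":0,"z":-0.01,"yaw":0},{"grip":0.06,"x":0.085,"y":0,"z":-0.01,"yaw":0},{"grip":0.06,"x":0.115,"y":0,"z":-0.01,"yaw":0},{"grip":0.06,"x":0.14,"y":0,"z":-0.01,"yaw":0}]' 40
python3 -m crank '[{"grip":0.06,"x":0.01,"y":0,"z":0,"yaw":0},{"grip":0.06,"x":0.018,"y":0,"z":0,"yaw":0},{"grip":0.06,"x":0.018,"y":0,"z":0,"yaw":0},{"grip":0.06,"x":0.018,"y":0,"z":0,"yaw":0},{"grip":0.06,"x":0.018,"y":0,"z":0,"yaw":0}]' 40
python3 - <<'E'
from tilt import *
snap('side','s5.png');s=cv2.imread('pics/s5.png'); cv2.imwrite('pics/c5.png',cv2.resize(s[100:340,180:400],None,fx=2.5,fy=2.5)); tilt()
E
```

```text
time_s: 9.1
ee_pos: [522.4, -191.9, 167.4]
ee_rot: [180.0, 0.0, 80.7]
force: [0.6, -0.4, -2.8]
gripper_width: 69.7
gripper_force: 40.0
time_s: 9.52
ee_pos: [545.2, -51.9, 177.0]
ee_rot: [179.9, -0.0, 80.8]
force: [0.7, 1.5, -3.3]
gripper_width: 69.6
gripper_force: 40.0
time_s: 9.93
ee_pos: [547.8, -37.2, 176.0]
ee_rot: [180.0, 0.0, 80.7]
force: [-0.6, -0.0, -3.9]
gripper_width: 70.2
gripper_force: 40.0
-10 topfloor/toprim/botfloor/botrim v: [179. 173. 257. 249.]
0 topfloor/toprim/botfloor/botrim v: [183. 173. 255. 243.]
10 topfloor/toprim/botfloor/botrim v: [187. 173. 252. 237.]
20 topfloor/toprim/botfloor/botrim v: [192. 175. 248. 230.]
30 topfloor/toprim/botfloor/botrim v: [198. 177. 242. 223.]
40 topfloor/toprim/botfloor/botrim v: [204. 181. 236. 215.]
50 topfloor/toprim/botfloor/botrim v: [210. 185. 229. 206.]
60 topfloor/toprim/botfloor/botrim v: [216. 190. 221. 198.]
70 topfloor/toprim/botfloor/botrim v: [221. 195. 213. 190.]
80 topfloor/toprim/botfloor/botrim v: [226. 201. 204. 182.]
90 topfloor/toprim/botfloor/botrim v: [230. 207. 196. 175.]
```

View pics/c5.png

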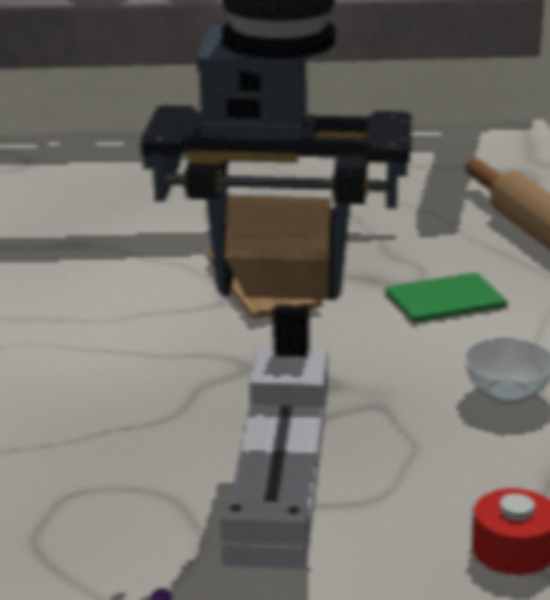

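```bash

python3 -m crank '[{"grip":0.06,"x":0,"y":-0.003,"z":0.025,"yaw":0},{"grip":0.06,"x":0,"y":-0.003,"z":0.05,"yaw":0},{"grip":0.06,"x":0,"y":-0.003,"z":0.07,"yaw":0},{"grip":0.06,"x":0,"y":-0.003,"z":0.08,"yaw":0},{"grip":0.06,"x":0,"y":-0.003,"z":0.08,"yaw":0}]' 40
python3 -m crank '[{"grip":0.06,"x":0,"y":0,"z":0.003,"yaw":0},{"grip":0.06,"x":0,"y":0,"z":0.006,"yaw":0},{"grip":0.06,"x":0,"y":0,"z":0.009,"yaw":0},{"grip":0.06,"x":0,"y":0,"z":0.012,"yaw":0},{"grip":0.06,"x":0,"y":0,"z":0.012,"yaw":0}]' 12
python3 -m crank '[{"grip":0.06,"x":-0.002,"y":0,"z":0.002,"yaw":0},{"grip":0.06,"x":-0.004,"y":0,"z":0.004,"yaw":0},{"grip":0.06,"x":-0.006,"y":0,"z":0.006,"yaw":0},{"grip":0.06,"x":-0.008,"y":0,"z":0.009,"yaw":0},{"grip":0.06,"x":-0.01,"y":0,"z":0.012,"yaw":0}]' 12
```

```text
time_s: 10.4
ee_pos: [544.6, -37.3, 95.3]
ee_rot: [-179.9, 0.1, 80.6]
force: [-0.5, -0.4, -3.0]
gripper_width: 69.9
gripper_force: 40.0
time_s: 10.82
ee_pos: [545.9, -36.2, 84.3]
ee_rot: [179.9, 0.0, 80.7]
force: [0.2, -3.7, 1.4]
gripper_width: 70.4
gripper_force: 12.0
time_s: 11.23
ee_pos: [543.4, -45.2, 71.4]
ee_rot: [-180.0, -0.0, 80.7]
force: [1.1, 0.5, -0.6]
gripper_width: 69.8
gripper_force: 12.0
```

```bash

python3 -m crank '[{"grip":0.06,"x":-0.003,"y":0,"z":0.004,"yaw":0},{"grip":0.06,"x":-0.006,"y":0,"z":0.009,"yaw":0},{"grip":0.06,"x":-0.009,"y":0,"z":0.014,"yaw":0},{"grip":0.06,"x":-0.012,"y":0,"z":0.019,"yaw":0},{"grip":0.06,"x":-0.014,"y":0,"z":0.023,"yaw":0}]' 12
python3 -m crank '[{"grip":0.06,"x":-0.001,"y":0,"z":0.004,"yaw":0},{"grip":0.06,"x":-0.002,"y":0,"z":0.008,"yaw":0},{"grip":0.06,"x":-0.003,"y":0,"z":0.012,"yaw":0},{"grip":0.06,"x":-0.003,"y":0,"z":0.012,"yaw":0},{"grip":0.06,"x":-0.003,"y":0,"z":0.012,"yaw":0}]' 12
```

```text
time_s: 11.65
ee_pos: [540.5, -59.6, 48.0]
ee_rot: [-179.9, 0.0, 80.7]
force: [0.1, 1.9, 0.1]
gripper_width: 70.0
gripper_force: 12.0
time_s: 12.07
ee_pos: [540.3, -62.5, 36.4]
ee_rot: [-179.9, 0.0, 80.7]
force: [0.6, 0.4, -2.4]
gripper_width: 70.3
gripper_force: 12.0
```

```bash
python3 - <<'E'
from h import *
s=snap('side','s6.png'); cv2.imwrite('pics/c6.png',cv2.resize(s[150:340,200:400,::-1],None,fx=3,fy=3)); plan((546,-25,36))
E
```

```text
t 12.12 pos [540.5 -62.4  36.6] w 70.0 F [-0.7 -0.1 -2.7] j6 2 -> xyz [ 0.0378 -0.0006  0.0006] yaw 0
```

View pics/c6.png

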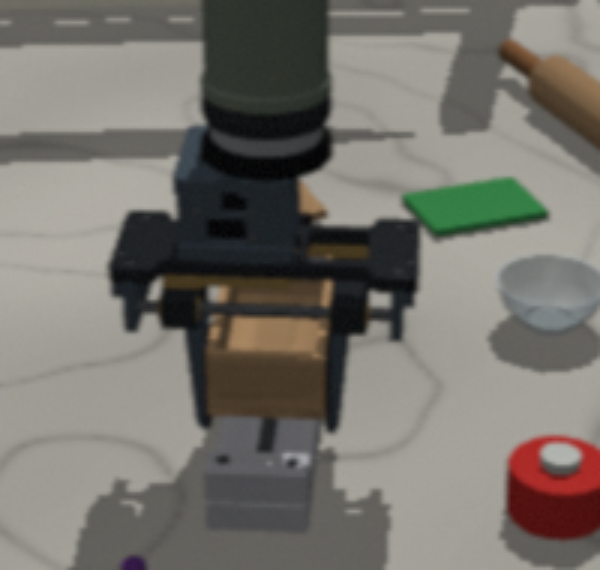

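The box is now almost flat between the jaws with its mouth up; its near end face is at crop rows 352–415. I'll lower it the rest of the way and release.

```bash

python3 -m crank '[{"grip":0.06,"x":0,"y":0,"z":0.003,"yaw":0},{"grip":0.06,"x":0,"y":0,"z":0.006,"yaw":0},{"grip":0.06,"x":0,"y":0,"z":0.008,"yaw":0},{"grip":0.06,"x":0,"y":0,"z":0.008,"yaw":0},{"grip":0.06,"x":0,"y":0,"z":0.008,"yaw":0}]' 12
python3 -m crank '[{"grip":0.06,"x":0,"y":0,"z":0.001,"yaw":0},{"grip":0.06,"x":0,"y":0,"z":0.002,"yaw":0},{"grip":0.06,"x":0,"y":0,"z":0.003,"yaw":0},{"grip":0.06,"x":0,"y":0,"z":0.003,"yaw":0},{"grip":0.06,"x":0,"y":0,"z":0.003,"yaw":0}]' 12
```

```text
time_s: 12.53
ee_pos: [540.8, -62.2, 28.8]
ee_rot: [180.0, -0.0, 80.7]
force: [0.3, -1.1, -2.9]
gripper_width: 69.9
gripper_force: 12.0
time_s: 12.95
ee_pos: [540.8, -62.4, 25.9]
ee_rot: [180.0, 0.0, 80.7]
force: [-0.4, -2.2, 0.0]
gripper_width: 69.7
gripper_force: 12.0
```

```bash

python3 -m crank '[{"grip":0.06,"x":0,"y":0,"z":0.002,"yaw":0},{"grip":0.06,"x":0,"y":0,"z":0.003,"yaw":0},{"grip":0.06,"x":0,"y":0,"z":0.003,"yaw":0},{"grip":0.06,"x":0,"y":0,"z":0.003,"yaw":0},{"grip":0.06,"x":0,"y":0,"z":0.003,"yaw":0}]' 12
python3 -m crank '[{"grip":0.075,"x":0,"y":0,"z":0,"yaw":0},{"grip":0.085,"x":0,"y":0,"z":0,"yaw":0},{"grip":0.085,"x":0,"y":0,"z":0,"yaw":0},{"grip":0.085,"x":0,"y":0,"z":-0.005,"yaw":0},{"grip":0.085,"x":0,"y":0,"z":-0.02,"yaw":0}]'
python3 -m crank '[{"grip":0.085,"x":0,"y":0,"z":-0.03,"yaw":0},{"grip":0.085,"x":0,"y":0,"z":-0.065,"yaw":0},{"grip":0.085,"x":0,"y":0,"z":-0.1,"yaw":0},{"grip":0.07,"x":0.04,"y":0,"z":-0.1,"yaw":0},{"grip":0.06,"x":0.08,"y":0,"z":-0.1,"yaw":0}]'
python3 -m crank '[{"grip":0.06,"x":0.04,"y":0,"z":0,"yaw":0},{"grip":0.06,"x":0.072,"y":0,"z":0,"yaw":0},{"grip":0.06,"x":0.072,"y":0,"z":0,"yaw":0},{"grip":0.06,"x":0.072,"y":0,"z":0,"yaw":0},{"grip":0.06,"x":0.072,"y":0,"z":0,"yaw":0}]'
python3 - <<'E'
from h import *
s=snap('side','s7.png'); a=cv2.resize(s[190:340,230:350,::-1],None,fx=3,fy=3)
t=snap('top','t7.png');b=cv2.resize(t[215:295,260:400,::-1],None,fx=3,fy=3)
c=np.zeros((450,790,3),np.uint8);c[:,:360]=a;c[:240,365:785]=b;cv2.imwrite('pics/c7.png',np.clip(c*1.4,0,255).astype(np.uint8));plan((565.5,87.7,80),-9.4)
E
```

```text
time_s: 13.37
ee_pos: [540.7, -62.1, 22.8]
ee_rot: [-180.0, -0.0, 80.7]
force: [0.5, -1.1, -0.3]
gripper_width: 70.2
gripper_force: 12.0
time_s: 13.78
ee_pos: [539.1, -61.9, 41.7]
ee_rot: [-179.7, 0.0, 80.7]
force: [-0.4, 0.5, -0.4]
gripper_width: 84.9
gripper_force: 0.0
time_s: 14.2
ee_pos: [555.4, 16.2, 146.4]
ee_rot: [179.6, -0.1, 80.5]
force: [-0.1, -0.3, -0.8]
gripper_width: 74.5
gripper_force: 0.0
time_s: 14.62
ee_pos: [564.9, 87.4, 143.0]
ee_rot: [-180.0, 0.0, 80.8]
force: [-0.2, -0.6, -1.0]
gripper_width: 60.1
gripper_force: 0.0
t 14.72 pos [564.9  86.6 143. ] w 60.2 F [-0.4 -0.  -0.2] j6 17 -> xyz [0.0012 0.0004 0.063 ] yaw 0.0008
```

View pics/c7.png

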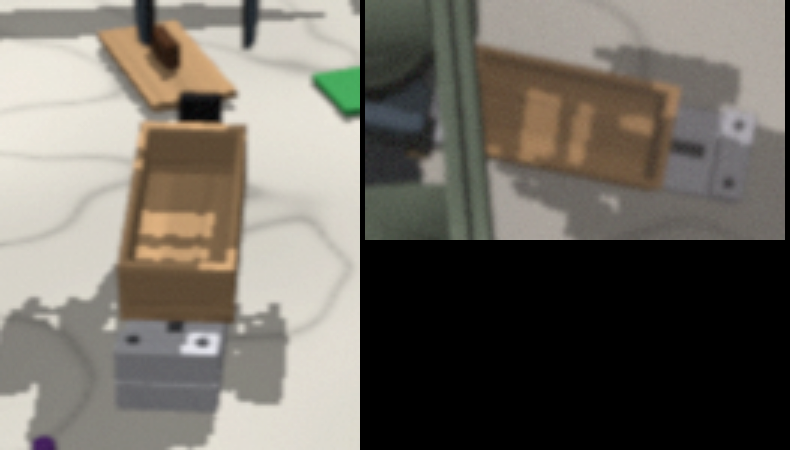

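```bash
cat >> h.py <<'E'
O=np.array([546.9,-25.]);UX=np.array([.9869,-.1616]);UY=np.array([.1616,.9869])
def hol(P): P=np.atleast_2d(P)[:,:2]-O; return np.c_[P@UX,P@UY].round(1)
def wor(x,y): return O+x*UX+y*UY
E
python3 - <<'E'
from h import *
print('near top',hol(onz('top',[(260+315/3,215+88/3),(260+297/3,215+187/3)],64)))
print('fixed jaw face',hol(onz('top',[(260+(724-365)/3,215+108/3),(260+(709-365)/3,215+192/3)],42)))
S=[(140,124),(245,126),(237,268),(120,265)]
print('side rim',hol(onz('side',[(230+u/3,190+v/3) for u,v in S],64)))
E
```

```text
near top [[ 34.5 -72.1]
 [-33.4 -71.9]]
fixed jaw face [[  29.7 -105.6]
 [ -28.9 -105.4]]
side rim [[-39.7 109.4]
 [ 32.3 111.4]
 [ 37.4 -69.3]
 [-32.2 -70.5]]
```

The far end projects to holder y≈71, past the open jaw face at 64. So the box is resting on the jaw top and must be pulled about 20 mm towards the fixed jaw.

```bash

python3 -m crank '[{"grip":0.09,"x":-0.03,"y":0,"z":0,"yaw":0},{"grip":0.09,"x":-0.06,"y":0,"z":0,"yaw":0},{"grip":0.09,"x":-0.09,"y":0,"z":0,"yaw":0},{"grip":0.09,"x":-0.115,"y":0,"z":0,"yaw":0},{"grip":0.09,"x":-0.115,"y":0,"z":0,"yaw":0}]' 12
python3 -m crank '[{"grip":0.09,"x":0,"y":0,"z":0,"yaw":0},{"grip":0.09,"x":0,"y":0,"z":0.025,"yaw":0},{"grip":0.09,"x":0,"y":0,"z":0.05,"yaw":0},{"grip":0.09,"x":0,"y":0,"z":0.08,"yaw":0},{"grip":0.09,"x":0,"y":0,"z":0.1,"yaw":0}]' 12
python3 -m crank '[{"grip":0.09,"x":0,"y":0,"z":0,"yaw":0},{"grip":0.06,"x":0,"y":0,"z":0,"yaw":0},{"grip":0.06,"x":0,"y":0,"z":0,"yaw":0},{"grip":0.06,"x":0,"y":0,"z":0,"yaw":0},{"grip":0.06,"x":0,"y":0,"z":0,"yaw":0}]' 12
python3 -c "
from h import *
plan((*wor(0,-25),43),-9.4)"
```

```text
time_s: 15.13
ee_pos: [545.4, -30.8, 143.1]
ee_rot: [-180.0, 0.1, 80.4]
force: [1.0, 1.4, -0.0]
gripper_width: 89.4
gripper_force: 0.0
time_s: 15.55
ee_pos: [545.7, -25.3, 41.0]
ee_rot: [-179.9, -0.0, 80.7]
force: [-0.5, 0.2, -0.2]
gripper_width: 90.0
gripper_force: 0.0
time_s: 15.97
ee_pos: [547.6, -25.7, 44.5]
ee_rot: [179.8, -0.0, 80.7]
force: [0.0, 0.8, 2.5]
gripper_width: 69.9
gripper_force: 12.0
t 15.97 pos [547.6 -25.7  44.5] w 69.9 F [0.  0.8 2.5] j6 5 -> xyz [-0.0244 -0.0008  0.0015] yaw 0.002
```

```bash

python3 -m crank '[{"grip":0.06,"x":-0.006,"y":0,"z":0,"yaw":0},{"grip":0.06,"x":-0.012,"y":0,"z":0,"yaw":0},{"grip":0.06,"x":-0.018,"y":0,"z":0,"yaw":0},{"grip":0.06,"x":-0.024,"y":-0.001,"z":0,"yaw":0},{"grip":0.06,"x":-0.024,"y":-0.001,"z":0,"yaw":0}]' 12
python3 -m crank '[{"grip":0.06,"x":0,"y":0,"z":0.004,"yaw":0},{"grip":0.06,"x":0,"y":0,"z":0.008,"yaw":0},{"grip":0.06,"x":0,"y":0,"z":0.012,"yaw":0},{"grip":0.06,"x":0,"y":0,"z":0.012,"yaw":0},{"grip":0.06,"x":0,"y":0,"z":0.012,"yaw":0}]' 12
python3 -m crank '[{"grip":0.09,"x":0,"y":0,"z":0,"yaw":0},{"grip":0.09,"x":0,"y":0,"z":0,"yaw":0},{"grip":0.09,"x":0,"y":0,"z":0,"yaw":0},{"grip":0.09,"x":0,"y":0,"z":-0.03,"yaw":0},{"grip":0.09,"x":0,"y":0,"z":-0.07,"yaw":0}]' 12
python3 -m crank '[{"grip":0.09,"x":0,"y":0,"z":-0.04,"yaw":0},{"grip":0.07,"x":0.04,"y":0,"z":-0.04,"yaw":0},{"grip":0.06,"x":0.08,"y":0,"z":-0.04,"yaw":0},{"grip":0.06,"x":0.12,"y":0,"z":-0.04,"yaw":0},{"grip":0.06,"x":0.137,"y":0,"z":-0.04,"yaw":0}]' 12
python3 - <<'E'
from h import *
s=snap('side','s8.png'); a=cv2.resize(s[190:340,230:350,::-1],None,fx=3,fy=3)
t=snap('top','t8.png');b=cv2.resize(t[215:295,260:400,::-1],None,fx=3,fy=3)
c=np.zeros((450,790,3),np.uint8);c[:,:360]=a;c[:240,365:785]=b;cv2.imwrite('pics/c8.png',np.clip(c*1.4,0,255).astype(np.uint8));plan((565.5,87.7,80),-9.4)
E
```

```text
time_s: 16.38
ee_pos: [542.1, -50.8, 43.3]
ee_rot: [179.9, 0.1, 80.7]
force: [1.1, -0.4, 0.3]
gripper_width: 69.8
gripper_force: 12.0
time_s: 16.8
ee_pos: [541.9, -49.4, 30.8]
ee_rot: [180.0, 0.0, 80.7]
force: [1.7, 0.9, 4.3]
gripper_width: 69.6
gripper_force: 12.0
time_s: 17.22
ee_pos: [538.6, -49.1, 97.9]
ee_rot: [-179.4, 0.1, 80.7]
force: [1.5, 0.7, -0.5]
gripper_width: 89.8
gripper_force: 0.0
time_s: 17.63
ee_pos: [564.1, 89.6, 140.8]
ee_rot: [180.0, -0.1, 80.8]
force: [0.3, -0.5, -0.2]
gripper_width: 66.3
gripper_force: 0.0
t 17.73 pos [563.8  88.6 140.4] w 61.1 F [-0.6 -0.6  0.5] j6 17 -> xyz [-0.0006  0.0018  0.0604] yaw 0.0062
```

View pics/c8.png

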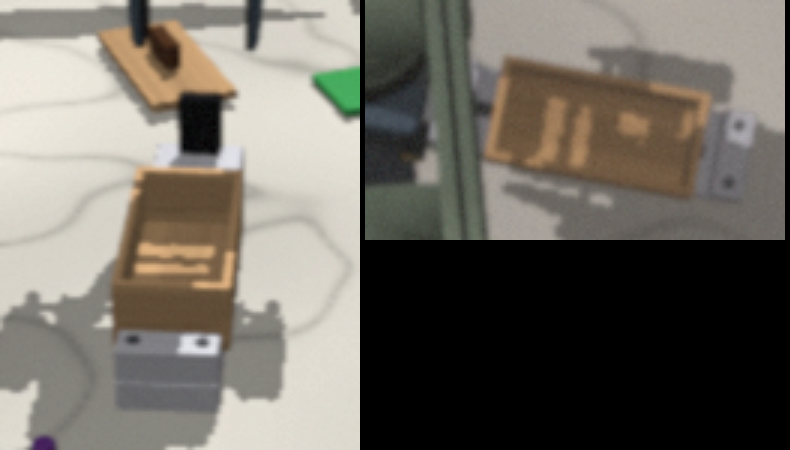

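The box now lies flat between the two jaws with its mouth up, and the sliding jaw is visible behind it. I'll check that it is square and centred in numbers, then clamp.

```bash
python3 - <<'E'
from h import *
f=lambda L:[(260+(u-365)/3,215+v/3) for u,v in L]
P=onz('top',f([(507,58),(712,92),(691,193),(487,158)]),64); print(hol(P),hol(P).mean(0))
S=[(134,170),(243,172),(235,290),(114,287)]
Q=onz('side',[(230+u/3,190+v/3) for u,v in S],64);print(hol(Q),hol(Q).mean(0))
E
python3 -m crank '[{"grip":0.06,"x":0,"y":0.002,"z":0.02,"yaw":0.006},{"grip":0.06,"x":0,"y":0.002,"z":0.04,"yaw":0.006},{"grip":0.06,"x":0,"y":0.002,"z":0.06,"yaw":0.006},{"grip":0.06,"x":0,"y":0.002,"z":0.06,"yaw":0.006},{"grip":0.02,"x":0,"y":0.002,"z":0.06,"yaw":0.006}]' 25
python3 -m crank '[{"grip":0.02,"x":0,"y":0,"z":0,"yaw":0},{"grip":0.02,"x":0,"y":0,"z":0,"yaw":0},{"grip":0.02,"x":0,"y":0,"z":0,"yaw":0},{"grip":0.02,"x":0,"y":0,"z":0,"yaw":0},{"grip":0.02,"x":0,"y":0,"z":0,"yaw":0}]' 25
```

```text
[[ 32.6  46.3]
 [ 35.9 -93.8]
 [-33.7 -91.7]
 [-36.3  46.6]] [ -0.375 -23.15 ]
[[-36.7  45. ]
 [ 34.5  47.1]
 [ 37.6 -93.1]
 [-32.8 -94.4]] [  0.65 -23.85]
time_s: 18.15
ee_pos: [564.8, 84.5, 79.9]
ee_rot: [-179.8, 0.1, 80.3]
force: [-0.1, -0.7, -1.0]
gripper_width: 56.1
gripper_force: 0.0
time_s: 18.57
ee_pos: [565.3, 85.7, 81.9]
ee_rot: [-180.0, -0.0, 80.4]
force: [-3.2, 1.0, 6.4]
gripper_width: 29.7
gripper_force: 25.0
```

```bash

python3 -m crank '[{"grip":0.02,"x":-0.005,"y":0,"z":0,"yaw":0},{"grip":0.02,"x":-0.01,"y":0,"z":0,"yaw":0},{"grip":0.02,"x":-0.014,"y":0,"z":0,"yaw":0},{"grip":0.02,"x":-0.018,"y":0,"z":0,"yaw":0},{"grip":0.02,"x":-0.02,"y":0,"z":0,"yaw":0}]'
python3 -m crank '[{"grip":0.02,"x":-0.001,"y":0,"z":0,"yaw":0},{"grip":0.02,"x":-0.002,"y":0,"z":0,"yaw":0},{"grip":0.02,"x":-0.003,"y":0,"z":0,"yaw":0},{"grip":0.02,"x":-0.003,"y":0,"z":0,"yaw":0},{"grip":0.02,"x":-0.003,"y":0,"z":0,"yaw":0}]'
python3 -m crank '[{"grip":0.02,"x":-0.001,"y":0,"z":0,"yaw":0},{"grip":0.02,"x":-0.002,"y":0,"z":0,"yaw":0},{"grip":0.02,"x":-0.003,"y":0,"z":0,"yaw":0},{"grip":0.02,"x":-0.003,"y":0,"z":0,"yaw":0},{"grip":0.02,"x":-0.003,"y":0,"z":0,"yaw":0}]'
```

```text
time_s: 18.98
ee_pos: [562.3, 67.4, 81.9]
ee_rot: [-180.0, -0.2, 80.3]
force: [-2.8, 7.1, 5.3]
gripper_width: 29.7
gripper_force: 25.0
time_s: 19.4
ee_pos: [561.8, 64.6, 81.9]
ee_rot: [-180.0, -0.2, 80.3]
force: [-2.8, 6.7, 5.0]
gripper_width: 29.6
gripper_force: 25.0
time_s: 19.82
ee_pos: [561.3, 61.7, 81.9]
ee_rot: [-180.0, -0.2, 80.3]
force: [-3.2, 6.3, 5.3]
gripper_width: 29.9
gripper_force: 25.0
```

```bash

python3 -m crank '[{"grip":0.02,"x":-0.001,"y":0,"z":0,"yaw":0},{"grip":0.02,"x":-0.002,"y":0,"z":0,"yaw":0},{"grip":0.02,"x":-0.002,"y":0,"z":0,"yaw":0},{"grip":0.02,"x":-0.002,"y":0,"z":0,"yaw":0},{"grip":0.02,"x":-0.002,"y":0,"z":0,"yaw":0}]'
python3 -m crank '[{"grip":0.02,"x":-0.001,"y":0,"z":0,"yaw":0},{"grip":0.02,"x":-0.002,"y":0,"z":0,"yaw":0},{"grip":0.02,"x":-0.002,"y":0,"z":0,"yaw":0},{"grip":0.02,"x":-0.002,"y":0,"z":0,"yaw":0},{"grip":0.02,"x":-0.002,"y":0,"z":0,"yaw":0}]'
python3 -m crank '[{"grip":0.02,"x":-0.001,"y":0,"z":0,"yaw":0},{"grip":0.02,"x":-0.002,"y":0,"z":0,"yaw":0},{"grip":0.02,"x":-0.002,"y":0,"z":0,"yaw":0},{"grip":0.02,"x":-0.002,"y":0,"z":0,"yaw":0},{"grip":0.02,"x":-0.002,"y":0,"z":0,"yaw":0}]'
```

```text
time_s: 20.23
ee_pos: [561.0, 59.8, 81.9]
ee_rot: [-180.0, -0.2, 80.3]
force: [-2.4, 5.9, 4.9]
gripper_width: 29.7
gripper_force: 25.0
time_s: 20.65
ee_pos: [560.7, 57.9, 81.9]
ee_rot: [-180.0, -0.2, 80.3]
force: [-2.1, 6.1, 5.1]
gripper_width: 30.0
gripper_force: 25.0
time_s: 21.07
ee_pos: [560.7, 57.9, 81.9]
ee_rot: [-180.0, -0.4, 80.3]
force: [-2.1, 12.2, 3.7]
gripper_width: 30.0
gripper_force: 25.0
```

```bash

python3 -m crank '[{"grip":0.02,"x":-0.001,"y":0,"z":0,"yaw":0},{"grip":0.02,"x":-0.002,"y":0,"z":0,"yaw":0},{"grip":0.02,"x":-0.003,"y":0,"z":0,"yaw":0},{"grip":0.02,"x":-0.003,"y":0,"z":0,"yaw":0},{"grip":0.02,"x":-0.003,"y":0,"z":0,"yaw":0}]'
python3 -m crank '[{"grip":0.02,"x":0,"y":0,"z":0,"yaw":0},{"grip":0.06,"x":0,"y":0,"z":0,"yaw":0},{"grip":0.06,"x":0,"y":0,"z":0,"yaw":0},{"grip":0.06,"x":0,"y":0,"z":-0.02,"yaw":0},{"grip":0.06,"x":0,"y":0,"z":-0.05,"yaw":0}]'
python3 -m crank '[{"grip":0.06,"x":-0.03,"y":0,"z":-0.04,"yaw":0},{"grip":0.06,"x":-0.07,"y":0,"z":-0.08,"yaw":0},{"grip":0.05,"x":-0.11,"y":0,"z":-0.12,"yaw":0},{"grip":0.05,"x":-0.15,"y":0,"z":-0.12,"yaw":0},{"grip":0.05,"x":-0.19,"y":0,"z":-0.12,"yaw":0}]'
python3 -m crank '[{"grip":0.05,"x":-0.04,"y":0,"z":0,"yaw":0},{"grip":0.05,"x":-0.08,"y":0,"z":0,"yaw":0},{"grip":0.05,"x":-0.12,"y":0,"z":0,"yaw":0},{"grip":0.05,"x":-0.16,"y":0,"z":0,"yaw":0},{"grip":0.05,"x":-0.16,"y":0,"z":0,"yaw":0}]'
python3 - <<'E'
from look import *
t=snap('top','t9.png'); s=snap('side','s9.png')
plan((0,0,0))
for n,im in(('top',t),('side',s)):
    for c,q in blobs(im,(8,105,60),(26,255,255),60)[0]: 
        P=onz(n,[c],5)[0]
        if 300<P[0]<700 and -500<P[1]<-190: print(n,c,q, P.round(0))
    for c,q in blobs(im,(130,70,40),(160,255,255),30)[0]:
        P=onz(n,[c],14)[0]
        if 300<P[0]<700: print('purple',n,c,q[4],P.round(0))
E
```

```text
time_s: 21.48
ee_pos: [560.7, 57.7, 81.9]
ee_rot: [180.0, -0.7, 80.2]
force: [-1.4, 22.2, 2.8]
gripper_width: 29.7
gripper_force: 25.0
time_s: 21.9
ee_pos: [558.0, 50.4, 128.8]
ee_rot: [-179.6, 0.1, 80.4]
force: [-0.1, 0.5, -0.2]
gripper_width: 53.8
gripper_force: 0.0
time_s: 22.32
ee_pos: [533.8, -111.4, 250.1]
ee_rot: [179.6, 0.1, 80.4]
force: [0.4, 0.0, 1.0]
gripper_width: 50.0
gripper_force: 0.0
time_s: 22.73
ee_pos: [504.4, -274.5, 246.3]
ee_rot: [180.0, 0.3, 80.0]
force: [0.4, 0.4, -0.6]
gripper_width: 50.0
gripper_force: 0.0
t 22.83 pos [ 505.3 -269.1  246.2] w 50.0 F [ 0.6  0.2 -0. ] j6 -19 -> xyz [ 0.1788 -0.5438  0.2463] yaw 0
top [442.6 294.8] [437 289  12  12 116] [ 475. -271.    5.]
purple top [452.6 258.9] 103 [ 550. -290.   14.]
purple top [412.6 302.8] 120 [ 456. -207.   14.]
purple top [445.5 326.6] 117 [ 409. -274.   14.]
side [256.8 373.9] [249 366  17  15 172] [ 474. -271.    5.]
side [273.4 410.1] [265 397  18  23 286] [ 495. -350.    5.]
purple side [244.4 346.3] 218 [ 455. -213.   14.]
purple side [213.6 376.9] 263 [ 408. -281.   14.]
purple side [307.4 377.4] 260 [ 550. -297.   14.]
```

```bash

python3 -m crank '[{"grip":0.05,"x":0,"y":0,"z":0.02,"yaw":0.12},{"grip":0.05,"x":0,"y":0,"z":0.04,"yaw":0.24},{"grip":0.05,"x":0,"y":0,"z":0.06,"yaw":0.36},{"grip":0.05,"x":0,"y":0,"z":0.08,"yaw":0.48},{"grip":0.05,"x":0,"y":0,"z":0.1,"yaw":0.6}]'
python3 -m crank '[{"grip":0.05,"x":0,"y":0,"z":0,"yaw":0.12},{"grip":0.05,"x":0,"y":0,"z":0,"yaw":0.24},{"grip":0.05,"x":0,"y":0,"z":0,"yaw":0.36},{"grip":0.05,"x":0,"y":0,"z":0,"yaw":0.48},{"grip":0.05,"x":0,"y":0,"z":0,"yaw":0.6}]'
python3 -m crank '[{"grip":0.04,"x":0,"y":0,"z":0,"yaw":0.12},{"grip":0.04,"x":0,"y":0,"z":0,"yaw":0.24},{"grip":0.04,"x":0,"y":0,"z":0,"yaw":0.36},{"grip":0.04,"x":0,"y":0,"z":0,"yaw":0.36},{"grip":0.04,"x":0,"y":0,"z":0,"yaw":0.36}]'
python3 -c "
from h import *
plan((474,-270.5,75),80.6)"
```

```text
time_s: 23.25
ee_pos: [506.3, -265.8, 145.8]
ee_rot: [180.0, -0.0, 45.8]
force: [-1.0, 0.4, -0.8]
gripper_width: 49.9
gripper_force: 0.0
time_s: 23.67
ee_pos: [506.4, -265.8, 146.5]
ee_rot: [-180.0, -0.0, 11.4]
force: [0.7, -0.4, 0.2]
gripper_width: 50.1
gripper_force: 0.0
time_s: 24.08
ee_pos: [506.3, -266.2, 146.6]
ee_rot: [180.0, -0.0, -8.7]
force: [-0.1, -0.0, -0.4]
gripper_width: 40.0
gripper_force: 0.0
t 24.08 pos [ 506.3 -266.2  146.6] w 40.0 F [-0.1 -0.  -0.4] j6 70 -> xyz [-0.0312  0.0092  0.0715] yaw 0.0114
```

```bash

python3 -m crank '[{"grip":0.04,"x":-0.016,"y":0.005,"z":0.02,"yaw":0.011},{"grip":0.04,"x":-0.031,"y":0.009,"z":0.04,"yaw":0.011},{"grip":0.04,"x":-0.031,"y":0.009,"z":0.06,"yaw":0.011},{"grip":0.04,"x":-0.031,"y":0.009,"z":0.07,"yaw":0.011},{"grip":0.04,"x":-0.031,"y":0.009,"z":0.07,"yaw":0.011}]' 20
python3 -m crank '[{"grip":0.04,"x":0,"y":0,"z":0.015,"yaw":0},{"grip":0.04,"x":0,"y":0,"z":0.03,"yaw":0},{"grip":0.04,"x":0,"y":0,"z":0.045,"yaw":0},{"grip":0.04,"x":0,"y":0,"z":0.051,"yaw":0},{"grip":0.04,"x":0,"y":0,"z":0.051,"yaw":0}]' 20
python3 -m crank '[{"grip":0.005,"x":0,"y":0,"z":0,"yaw":0},{"grip":0.005,"x":0,"y":0,"z":0,"yaw":0},{"grip":0.005,"x":0,"y":0,"z":0,"yaw":0},{"grip":0.005,"x":0,"y":0,"z":0,"yaw":0},{"grip":0.005,"x":0,"y":0,"z":0,"yaw":0}]' 20
```

```text
time_s: 24.5
ee_pos: [472.9, -270.3, 74.5]
ee_rot: [-179.9, 0.2, -9.5]
force: [0.2, -0.3, 0.7]
gripper_width: 40.0
gripper_force: 0.0
time_s: 24.92
ee_pos: [474.2, -271.0, 24.9]
ee_rot: [-180.0, 0.1, -9.6]
force: [-0.7, -0.4, -1.1]
gripper_width: 40.2
gripper_force: 0.0
time_s: 25.33
ee_pos: [474.4, -271.5, 26.2]
ee_rot: [180.0, -0.1, -9.6]
force: [-1.1, 0.6, 2.5]
gripper_width: 13.2
gripper_force: 20.0
```

```bash

python3 -m crank '[{"grip":0.005,"x":0,"y":0,"z":-0.02,"yaw":0},{"grip":0.005,"x":0,"y":0,"z":-0.05,"yaw":0},{"grip":0.005,"x":0,"y":0,"z":-0.08,"yaw":0},{"grip":0.005,"x":0,"y":0,"z":-0.11,"yaw":0},{"grip":0.005,"x":0,"y":0,"z":-0.12,"yaw":0}]' 25
python3 -c "
from h import *
plan((*wor(0,-6),146),80.6)"
```

```text
time_s: 25.75
ee_pos: [475.9, -272.6, 150.0]
ee_rot: [179.8, -0.4, -9.6]
force: [0.1, 0.1, -0.4]
gripper_width: 13.1
gripper_force: 25.0
t 25.75 pos [ 475.9 -272.6  150. ] w 13.1 F [ 0.1  0.1 -0.4] j6 69 -> xyz [ 0.0285 -0.25    0.0034] yaw -0.0041
```

```bash

python3 -m crank '[{"grip":0.005,"x":0.004,"y":-0.035,"z":0,"yaw":0},{"grip":0.005,"x":0.008,"y":-0.075,"z":0,"yaw":0},{"grip":0.005,"x":0.012,"y":-0.115,"z":0,"yaw":0},{"grip":0.005,"x":0.017,"y":-0.155,"z":0,"yaw":0},{"grip":0.005,"x":0.022,"y":-0.195,"z":0,"yaw":0}]' 25
python3 -m crank '[{"grip":0.005,"x":0.004,"y":-0.03,"z":0,"yaw":0},{"grip":0.005,"x":0.007,"y":-0.055,"z":0,"yaw":0},{"grip":0.005,"x":0.007,"y":-0.055,"z":0,"yaw":0},{"grip":0.005,"x":0.007,"y":-0.055,"z":0,"yaw":0},{"grip":0.005,"x":0.007,"y":-0.055,"z":0,"yaw":0}]' 25
python3 - <<'E'
from look import *
plan((*wor(0,-6),55),80.6)
s=grab_frame('side')
for c,q in blobs(s,(8,105,60),(26,255,255),60)[0]:
    P=onz('side',[c],5)[0]
    if 300<P[0]<700: print(c,q,P.round())
E
```

```text
time_s: 26.17
ee_pos: [527.9, -81.1, 144.8]
ee_rot: [180.0, 0.1, -9.7]
force: [0.3, -0.4, -0.6]
gripper_width: 13.0
gripper_force: 25.0
time_s: 26.58
ee_pos: [543.8, -30.1, 144.8]
ee_rot: [180.0, 0.1, -9.6]
force: [0.7, -1.0, -0.1]
gripper_width: 13.1
gripper_force: 25.0
t 26.58 pos [543.8 -30.1 144.8] w 13.1 F [ 0.7 -1.  -0.1] j6 95 -> xyz [0.0023 0.0004 0.0898] yaw -0.0039
[226.8  49.5] [215  44  25  12 253] [ 373. 2401.    5.]
[289.  234.1] [283 232  13   6  65] [557. 186.   5.]
[289.1 275.2] [ 267  250   43   52 1682] [545.  12.   5.]
[273.6 410. ] [265 397  18  23 277] [ 496. -350.    5.]
```

```bash

python3 -m crank '[{"grip":0.005,"x":0.002,"y":0,"z":0.02,"yaw":0},{"grip":0.005,"x":0.002,"y":0,"z":0.04,"yaw":0},{"grip":0.005,"x":0.002,"y":0,"z":0.06,"yaw":0},{"grip":0.005,"x":0.002,"y":0,"z":0.08,"yaw":0},{"grip":0.005,"x":0.002,"y":0,"z":0.089,"yaw":0}]' 25
python3 -m crank '[{"grip":0.005,"x":0,"y":0,"z":0.001,"yaw":0},{"grip":0.005,"x":0,"y":0,"z":0.002,"yaw":0},{"grip":0.03,"x":0,"y":0,"z":0.002,"yaw":0},{"grip":0.03,"x":0,"y":0,"z":0.002,"yaw":0},{"grip":0.03,"x":0,"y":0,"z":0.002,"yaw":0}]' 25
python3 -m crank '[{"grip":0.03,"x":0,"y":0,"z":-0.01,"yaw":0},{"grip":0.03,"x":0,"y":0,"z":-0.03,"yaw":0},{"grip":0.03,"x":0,"y":0,"z":-0.06,"yaw":0},{"grip":0.035,"x":0,"y":0,"z":-0.09,"yaw":0},{"grip":0.04,"x":0,"y":0,"z":-0.1,"yaw":0}]' 25
python3 -c "
from h import *
plan((494.5,-352,150),80.6)"
```

```text
time_s: 27.05
ee_pos: [544.4, -31.4, 54.1]
ee_rot: [180.0, 0.2, -9.8]
force: [0.7, 0.2, -0.6]
gripper_width: 13.0
gripper_force: 25.0
time_s: 27.47
ee_pos: [547.2, -30.2, 55.6]
ee_rot: [-180.0, -0.1, -9.6]
force: [0.7, 0.7, 0.3]
gripper_width: 28.7
gripper_force: 0.0
time_s: 27.88
ee_pos: [549.0, -30.2, 159.9]
ee_rot: [-180.0, -0.5, -9.6]
force: [1.1, 0.2, 0.1]
gripper_width: 38.1
gripper_force: 0.0
t 27.88 pos [549.  -30.2 159.9] w 38.1 F [1.1 0.2 0.1] j6 95 -> xyz [0.     0.3264 0.0097] yaw -0.0039
```

```bash

python3 -m crank '[{"grip":0.04,"x":0,"y":0.04,"z":0,"yaw":0},{"grip":0.04,"x":0,"y":0.08,"z":0,"yaw":0},{"grip":0.04,"x":0,"y":0.12,"z":0,"yaw":0},{"grip":0.04,"x":0,"y":0.16,"z":0,"yaw":0},{"grip":0.04,"x":0,"y":0.2,"z":0,"yaw":0}]' 25
python3 -m crank '[{"grip":0.04,"x":0,"y":0.03,"z":0,"yaw":0},{"grip":0.04,"x":0,"y":0.06,"z":0.01,"yaw":0},{"grip":0.04,"x":0,"y":0.09,"z":0.02,"yaw":0},{"grip":0.04,"x":0,"y":0.126,"z":0.04,"yaw":0},{"grip":0.04,"x":0,"y":0.126,"z":0.06,"yaw":0}]' 25
python3 -m crank '[{"grip":0.04,"x":0,"y":0,"z":0.01,"yaw":0},{"grip":0.04,"x":0,"y":0,"z":0.01,"yaw":0},{"grip":0.04,"x":0,"y":0,"z":0.01,"yaw":0},{"grip":0.04,"x":0,"y":0,"z":0.01,"yaw":0},{"grip":0.04,"x":0,"y":0,"z":0.01,"yaw":0}]' 25
python3 - <<'E'
from look import *
plan((494.5,-352,26),80.6)
s=grab_frame('side')
for c,q in blobs(s,(8,105,60),(26,255,255),60)[0]:
    P=onz('side',[c],5)[0]
    if 300<P[0]<700: print(c,q,P.round())
E
```

```text
time_s: 28.3
ee_pos: [512.3, -228.7, 154.9]
ee_rot: [180.0, -0.0, -9.6]
force: [0.2, -0.4, -0.7]
gripper_width: 39.9
gripper_force: 0.0
time_s: 28.72
ee_pos: [491.6, -357.7, 94.8]
ee_rot: [179.7, -0.2, -9.9]
force: [0.3, 0.3, 0.0]
gripper_width: 40.4
gripper_force: 0.0
time_s: 29.13
ee_pos: [492.9, -351.1, 86.0]
ee_rot: [179.9, -0.1, -9.6]
force: [-0.5, -0.3, 0.1]
gripper_width: 39.9
gripper_force: 0.0
t 29.13 pos [ 492.9 -351.1   86. ] w 39.9 F [-0.5 -0.3  0.1] j6 63 -> xyz [0.0016 0.0006 0.06  ] yaw -0.0027
[264.9  48.1] [253  44  24   9 194] [ 585. 2431.    5.]
[299.8 217.7] [295 210  12  14  91] [589. 266.   5.]
[304.8 270.2] [299 251  11  50 246] [578.  28.   5.]
[273.4 409.9] [265 397  18  23 299] [ 495. -350.    5.]
```

```bash

python3 -m crank '[{"grip":0.04,"x":0.001,"y":0,"z":0.02,"yaw":0},{"grip":0.04,"x":0.001,"y":0,"z":0.04,"yaw":0},{"grip":0.04,"x":0.001,"y":0,"z":0.055,"yaw":0},{"grip":0.04,"x":0.001,"y":0,"z":0.06,"yaw":0},{"grip":0.04,"x":0.001,"y":0,"z":0.06,"yaw":0}]' 25
python3 -m crank '[{"grip":0.005,"x":0,"y":0,"z":0,"yaw":0},{"grip":0.005,"x":0,"y":0,"z":0,"yaw":0},{"grip":0.005,"x":0,"y":0,"z":0,"yaw":0},{"grip":0.005,"x":0,"y":0,"z":0,"yaw":0},{"grip":0.005,"x":0,"y":0,"z":0,"yaw":0}]' 25
python3 -m crank '[{"grip":0.005,"x":0,"y":0,"z":-0.02,"yaw":0},{"grip":0.005,"x":0,"y":0,"z":-0.05,"yaw":0},{"grip":0.005,"x":0,"y":0,"z":-0.08,"yaw":0},{"grip":0.005,"x":0,"y":0,"z":-0.11,"yaw":0},{"grip":0.005,"x":0,"y":0,"z":-0.12,"yaw":0}]' 25
python3 -c "
from h import *
plan((*wor(0,-60),146),80.6)"
```

```text
time_s: 29.6
ee_pos: [492.5, -350.9, 23.8]
ee_rot: [-180.0, 0.1, -9.6]
force: [0.3, 0.0, 0.1]
gripper_width: 40.1
gripper_force: 0.0
time_s: 30.02
ee_pos: [493.2, -351.9, 25.3]
ee_rot: [180.0, -0.1, -9.6]
force: [0.3, 0.1, 2.9]
gripper_width: 13.2
gripper_force: 25.0
time_s: 30.43
ee_pos: [494.7, -353.0, 149.3]
ee_rot: [179.8, -0.4, -9.6]
force: [1.0, -0.2, -0.3]
gripper_width: 13.4
gripper_force: 25.0
t 30.43 pos [ 494.7 -353.   149.3] w 13.4 F [ 1.  -0.2 -0.3] j6 63 -> xyz [-0.0031 -0.2722  0.0023] yaw -0.0042
```

```bash

python3 -m crank '[{"grip":0.005,"x":0,"y":-0.035,"z":0,"yaw":0},{"grip":0.005,"x":0,"y":-0.075,"z":0,"yaw":0},{"grip":0.005,"x":-0.001,"y":-0.115,"z":0,"yaw":0},{"grip":0.005,"x":-0.002,"y":-0.155,"z":0,"yaw":0},{"grip":0.005,"x":-0.003,"y":-0.195,"z":0,"yaw":0}]' 25
python3 -m crank '[{"grip":0.005,"x":0,"y":-0.04,"z":0,"yaw":0},{"grip":0.005,"x":0,"y":-0.076,"z":0,"yaw":0},{"grip":0.005,"x":0,"y":-0.076,"z":0,"yaw":0},{"grip":0.005,"x":0,"y":-0.076,"z":0,"yaw":0},{"grip":0.005,"x":0,"y":-0.076,"z":0,"yaw":0}]' 25
python3 -c "
from h import *
plan((*wor(0,-60),55),80.6)"
```

```text
time_s: 30.85
ee_pos: [521.9, -157.1, 143.8]
ee_rot: [-180.0, 0.1, -9.7]
force: [1.1, 0.5, -1.1]
gripper_width: 12.9
gripper_force: 25.0
time_s: 31.27
ee_pos: [534.9, -84.1, 143.9]
ee_rot: [180.0, 0.0, -9.6]
force: [-0.5, -0.1, -0.1]
gripper_width: 13.1
gripper_force: 25.0
t 31.27 pos [534.9 -84.1 143.9] w 13.1 F [-0.5 -0.1 -0.1] j6 89 -> xyz [ 0.0024 -0.0004  0.0889] yaw -0.0034
```

```bash

python3 -m crank '[{"grip":0.005,"x":0.001,"y":0,"z":0.02,"yaw":0},{"grip":0.005,"x":0.001,"y":0,"z":0.04,"yaw":0},{"grip":0.005,"x":0.001,"y":0,"z":0.06,"yaw":0},{"grip":0.005,"x":0.001,"y":0,"z":0.08,"yaw":0},{"grip":0.005,"x":0.001,"y":0,"z":0.089,"yaw":0}]' 25
python3 -m crank '[{"grip":0.005,"x":0,"y":0,"z":0.001,"yaw":0},{"grip":0.005,"x":0,"y":0,"z":0.002,"yaw":0},{"grip":0.03,"x":0,"y":0,"z":0.002,"yaw":0},{"grip":0.03,"x":0,"y":0,"z":0.002,"yaw":0},{"grip":0.03,"x":0,"y":0,"z":0.002,"yaw":0}]' 25
python3 -m crank '[{"grip":0.03,"x":0,"y":0,"z":-0.01,"yaw":0},{"grip":0.03,"x":0,"y":0,"z":-0.03,"yaw":0},{"grip":0.03,"x":0,"y":0,"z":-0.06,"yaw":0},{"grip":0.035,"x":0,"y":0,"z":-0.095,"yaw":0},{"grip":0.04,"x":0,"y":0,"z":-0.13,"yaw":0}]' 25
python3 -m crank '[{"grip":0.04,"x":-0.03,"y":0.03,"z":0,"yaw":0},{"grip":0.04,"x":-0.05,"y":0.06,"z":0,"yaw":0},{"grip":0.04,"x":-0.07,"y":0.09,"z":0,"yaw":0},{"grip":0.04,"x":-0.09,"y":0.12,"z":0,"yaw":0},{"grip":0.04,"x":-0.11,"y":0.15,"z":0,"yaw":0}]' 25
python3 - <<'E'
from look import *
t=snap('top','t10.png'); s=snap('side','s10.png')
h=cv2.cvtColor(t,cv2.COLOR_RGB2HSV); g=cv2.cvtColor(t,cv2.COLOR_RGB2GRAY)
for nm,(x0,y0,x1,y1),z in(('lid',(110,200,260,300),13),('box',(270,215,400,295),64)):
    m=np.zeros((480,640),np.uint8); m[y0:y1,x0:x1]=cv2.inRange(h,(8,60,25),(24,255,255))[y0:y1,x0:x1]
    m=cv2.morphologyEx(m,cv2.MORPH_CLOSE,np.ones((5,5)));m=cv2.morphologyEx(m,cv2.MORPH_OPEN,np.ones((3,3))); cs=max(cv2.findContours(m,0,2)[0],key=cv2.contourArea)
    P=onz('top',cs.reshape(-1,2),z)[:,:2].astype(np.float32); r=cv2.minAreaRect(P); print(nm,r,'hol',hol(r[0]))
b=cv2.resize(t[215:295,140:390,::-1],None,fx=3,fy=3);a=cv2.resize(s[190:330,250:340,::-1],None,fx=2.5,fy=2.5)
c=np.zeros((600,750,3),np.uint8);c[:240,:750]=b;c[245:595,:225]=a;cv2.imwrite('pics/c10.png',np.clip(c*1.5,0,255).astype(np.uint8))
E
```

```text
time_s: 31.68
ee_pos: [534.3, -85.5, 52.9]
ee_rot: [180.0, 0.3, -9.8]
force: [-0.4, 0.2, -0.9]
gripper_width: 13.2
gripper_force: 25.0
time_s: 32.1
ee_pos: [537.0, -84.4, 54.6]
ee_rot: [180.0, -0.1, -9.6]
force: [-0.2, -0.8, -0.4]
gripper_width: 28.7
gripper_force: 0.0
time_s: 32.52
ee_pos: [535.8, -83.9, 185.8]
ee_rot: [180.0, -0.0, -9.6]
force: [1.2, -0.6, 0.4]
gripper_width: 38.4
gripper_force: 0.0
time_s: 32.93
ee_pos: [401.5, -214.4, 184.9]
ee_rot: [179.9, -0.1, -9.6]
force: [0.4, -0.3, -0.2]
gripper_width: 40.2
gripper_force: 0.0
lid ((554.9605712890625, 294.3138427734375), (71.6079330444336, 143.38633728027344), 15.403973579406738) hol [[-43.6 316.4]]
box ((539.4509887695312, -59.21148681640625), (143.08297729492188, 73.7163314819336), 80.43399047851562) hol [[ -1.8 -35. ]]
```

View pics/c10.png

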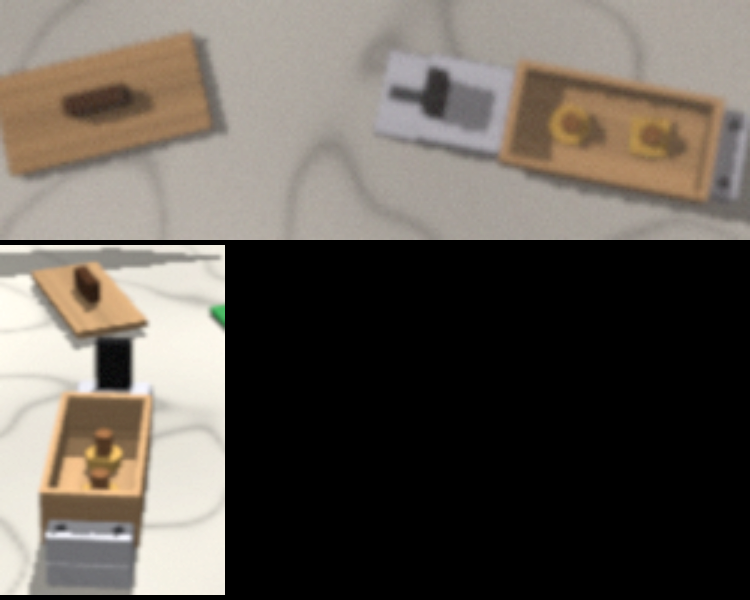

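Both stamps stand in the clamped box: round at crop (573,124), square at (653,135). The lid is undisturbed with its bar at crop (98,99). Now for the lid.

```bash
python3 - <<'E'
from look import *
t=cv2.imread('pics/t10.png');g=cv2.cvtColor(t,cv2.COLOR_BGR2GRAY)
for th in(45,52,58):
    m=np.zeros_like(g);m[236:262,155:192]=((g<th)*255)[236:262,155:192].astype(np.uint8)
    n,l,st,c=cv2.connectedComponentsWithStats(m)
    if n>1:
        i=1+st[1:,4].argmax(); P=onz('top',np.argwhere(l==i)[:,::-1],35)[:,:2].astype(np.float32); print(th,st[i],cv2.minAreaRect(P))
plan((555.3,295,130),15.4)
E
python3 -m crank '[{"grip":0.04,"x":0,"y":0,"z":0,"yaw":-0.12},{"grip":0.04,"x":0,"y":0,"z":0,"yaw":-0.24},{"grip":0.04,"x":0,"y":0,"z":0,"yaw":-0.36},{"grip":0.04,"x":0,"y":0,"z":0,"yaw":-0.48},{"grip":0.04,"x":0,"y":0,"z":0,"yaw":-0.6}]'
python3 -m crank '[{"grip":0.04,"x":0,"y":0,"z":0,"yaw":-0.12},{"grip":0.04,"x":0,"y":0,"z":0,"yaw":-0.24},{"grip":0.04,"x":0,"y":0,"z":0,"yaw":-0.36},{"grip":0.04,"x":0,"y":0,"z":0,"yaw":-0.48},{"grip":0.04,"x":0,"y":0,"z":0,"yaw":-0.6}]'
python3 -m crank '[{"grip":0.04,"x":0,"y":0,"z":0,"yaw":-0.12},{"grip":0.04,"x":0,"y":0,"z":0,"yaw":-0.24},{"grip":0.04,"x":0,"y":0,"z":0,"yaw":-0.36},{"grip":0.04,"x":0,"y":0,"z":0,"yaw":-0.48},{"grip":0.04,"x":0,"y":0,"z":0,"yaw":-0.6}]'
python3 -c "
from h import *
plan((555.3,295,180),15.4)"
```

```text
45 [162 244  22  10 141] ((553.6676635742188, 291.171875), (14.14411735534668, 43.48844528198242), 15.861330032348633)
52 [162 244  25  10 174] ((553.9302368164062, 288.5231018066406), (17.324047088623047, 49.091854095458984), 9.774415016174316)
58 [161 243  29  12 229] ((553.3673706054688, 286.3504333496094), (20.39142417907715, 56.704612731933594), 13.103475570678711)
t 33.03 pos [ 399.7 -216.   184.8] w 40.2 F [-0.   0.1  0.3] j6 70 -> xyz [ 0.0652 -0.5303  0.0538] yaw 1.1289
time_s: 33.45
ee_pos: [403.4, -213.1, 184.5]
ee_rot: [179.9, -0.1, 25.1]
force: [-1.0, -1.1, -0.2]
gripper_width: 40.1
gripper_force: 0.0
time_s: 33.87
ee_pos: [403.5, -213.0, 184.5]
ee_rot: [179.9, -0.0, 59.5]
force: [0.0, -0.6, -0.4]
gripper_width: 40.0
gripper_force: 0.0
time_s: 34.28
ee_pos: [403.5, -213.0, 184.5]
ee_rot: [179.9, 0.0, 93.9]
force: [-0.1, -0.4, -0.3]
gripper_width: 40.1
gripper_force: 0.0
t 34.28 pos [ 403.5 -213.   184.5] w 40.1 F [-0.1 -0.4 -0.3] j6 -33 -> xyz [0.4966 0.1858 0.0044] yaw -0.201
```

```bash

python3 -m crank '[{"grip":0.04,"x":0.037,"y":0.014,"z":0,"yaw":-0.1},{"grip":0.04,"x":0.074,"y":0.028,"z":0,"yaw":-0.2},{"grip":0.04,"x":0.111,"y":0.042,"z":0,"yaw":-0.2},{"grip":0.04,"x":0.148,"y":0.056,"z":0,"yaw":-0.2},{"grip":0.04,"x":0.185,"y":0.07,"z":0,"yaw":-0.2}]'
python3 -m crank '[{"grip":0.04,"x":0.039,"y":0.006,"z":0,"yaw":0},{"grip":0.04,"x":0.078,"y":0.012,"z":0,"yaw":0},{"grip":0.04,"x":0.117,"y":0.018,"z":0,"yaw":0},{"grip":0.04,"x":0.156,"y":0.024,"z":0,"yaw":0},{"grip":0.04,"x":0.195,"y":0.03,"z":0,"yaw":0}]'
python3 -c "
from h import *
plan((555.3,294.5,100),15.4)"
```

```text
time_s: 34.7
ee_pos: [462.0, -22.1, 184.6]
ee_rot: [179.9, 0.0, 105.0]
force: [0.5, -0.7, -0.8]
gripper_width: 39.9
gripper_force: 0.0
time_s: 35.12
ee_pos: [439.4, 174.4, 184.6]
ee_rot: [179.9, -0.0, 105.0]
force: [1.1, -0.5, -0.8]
gripper_width: 39.9
gripper_force: 0.0
t 35.12 pos [439.4 174.4 184.6] w 39.9 F [ 1.1 -0.5 -0.8] j6 5 -> xyz [0.086  0.1428 0.0849] yaw -0.0069
```

```bash

python3 -m crank '[{"grip":0.04,"x":0.02,"y":0.035,"z":0.01,"yaw":-0.007},{"grip":0.04,"x":0.042,"y":0.07,"z":0.02,"yaw":-0.007},{"grip":0.04,"x":0.064,"y":0.105,"z":0.035,"yaw":-0.007},{"grip":0.04,"x":0.086,"y":0.143,"z":0.06,"yaw":-0.007},{"grip":0.04,"x":0.086,"y":0.143,"z":0.085,"yaw":-0.007}]'
python3 -m crank '[{"grip":0.04,"x":0,"y":0,"z":0,"yaw":0},{"grip":0.04,"x":0,"y":0,"z":0,"yaw":0},{"grip":0.04,"x":0,"y":0,"z":0.01,"yaw":0},{"grip":0.04,"x":0,"y":0,"z":0.01,"yaw":0},{"grip":0.04,"x":0,"y":0,"z":0.01,"yaw":0}]'
python3 -c "
from h import *
plan((555.3,294.5,30),15.4)"
```

```text
time_s: 35.53
ee_pos: [561.2, 297.9, 100.8]
ee_rot: [179.3, -0.2, 105.5]
force: [1.1, 0.3, 0.3]
gripper_width: 39.9
gripper_force: 0.0
time_s: 35.95
ee_pos: [555.6, 291.1, 89.6]
ee_rot: [179.9, -0.0, 105.3]
force: [-0.0, 0.7, -0.3]
gripper_width: 40.0
gripper_force: 0.0
t 35.95 pos [555.6 291.1  89.6] w 40.0 F [-0.   0.7 -0.3] j6 11 -> xyz [0.0034 0.0005 0.0596] yaw -0.0012
```

```bash

python3 -m crank '[{"grip":0.04,"x":0.003,"y":0,"z":0.02,"yaw":0},{"grip":0.04,"x":0.003,"y":0,"z":0.04,"yaw":0},{"grip":0.04,"x":0.003,"y":0,"z":0.055,"yaw":0},{"grip":0.04,"x":0.003,"y":0,"z":0.059,"yaw":0},{"grip":0.04,"x":0.003,"y":0,"z":0.059,"yaw":0}]'
python3 -m crank '[{"grip":0.005,"x":0,"y":0,"z":0,"yaw":0},{"grip":0.005,"x":0,"y":0,"z":0,"yaw":0},{"grip":0.005,"x":0,"y":0,"z":0,"yaw":0},{"grip":0.005,"x":0,"y":0,"z":0,"yaw":0},{"grip":0.005,"x":0,"y":0,"z":0,"yaw":0}]' 35
python3 -m crank '[{"grip":0.005,"x":0,"y":0,"z":-0.02,"yaw":0},{"grip":0.005,"x":0,"y":0,"z":-0.05,"yaw":0},{"grip":0.005,"x":0,"y":0,"z":-0.08,"yaw":0},{"grip":0.005,"x":0,"y":0,"z":-0.11,"yaw":0},{"grip":0.005,"x":0,"y":0,"z":-0.14,"yaw":0}]' 35
python3 -c "
from h import *
plan((*wor(0,-35),170),-9.5)"
```

```text
time_s: 36.37
ee_pos: [554.6, 293.8, 29.4]
ee_rot: [-179.9, 0.0, 105.3]
force: [-0.0, -0.0, -0.4]
gripper_width: 40.0
gripper_force: 0.0
time_s: 36.78
ee_pos: [555.5, 294.6, 30.3]
ee_rot: [179.9, -0.0, 105.4]
force: [-0.7, -0.7, 3.2]
gripper_width: 13.9
gripper_force: 35.0
time_s: 37.2
ee_pos: [554.7, 294.2, 170.7]
ee_rot: [-180.0, 0.0, 105.4]
force: [0.9, -0.3, -1.8]
gripper_width: 13.9
gripper_force: 35.0
t 37.2 pos [554.7 294.2 170.7] w 13.9 F [ 0.9 -0.3 -1.8] j6 12 -> xyz [-0.3376 -0.1066  0.0008] yaw 0.4338
```

```bash

python3 -m crank '[{"grip":0.005,"x":-0.033,"y":-0.01,"z":0,"yaw":0.09},{"grip":0.005,"x":-0.068,"y":-0.021,"z":0,"yaw":0.18},{"grip":0.005,"x":-0.103,"y":-0.032,"z":0,"yaw":0.27},{"grip":0.005,"x":-0.138,"y":-0.043,"z":0,"yaw":0.36},{"grip":0.005,"x":-0.173,"y":-0.054,"z":0,"yaw":0.434}]' 35
python3 -c "
from h import *
plan((*wor(0,-35),170),-9.5)"
```

```text
time_s: 37.62
ee_pos: [548.2, 111.7, 169.5]
ee_rot: [180.0, 0.0, 80.3]
force: [1.5, -0.6, -2.0]
gripper_width: 14.0
gripper_force: 35.0
t 37.62 pos [548.2 111.7 169.5] w 14.0 F [ 1.5 -0.6 -2. ] j6 20 -> xyz [-0.17    0.022  -0.0005] yaw -0.0038
```

```bash

python3 -m crank '[{"grip":0.005,"x":-0.034,"y":0.005,"z":0,"yaw":-0.004},{"grip":0.005,"x":-0.068,"y":0.009,"z":0,"yaw":-0.004},{"grip":0.005,"x":-0.102,"y":0.014,"z":0,"yaw":-0.004},{"grip":0.005,"x":-0.136,"y":0.018,"z":0,"yaw":-0.004},{"grip":0.005,"x":-0.17,"y":0.022,"z":0,"yaw":-0.004}]' 35
python3 -m crank '[{"grip":0.005,"x":0,"y":0,"z":0,"yaw":0},{"grip":0.005,"x":0,"y":0,"z":0.02,"yaw":0},{"grip":0.005,"x":0,"y":0,"z":0.04,"yaw":0},{"grip":0.005,"x":0,"y":0,"z":0.06,"yaw":0},{"grip":0.005,"x":0,"y":0,"z":0.06,"yaw":0}]' 35
python3 - <<'E'
from look import *
plan((*wor(0,-35),89),-9.5)
s=snap('side','s11.png'); t=snap('top','t11.png')
h=cv2.cvtColor(s,cv2.COLOR_RGB2HSV); m=cv2.inRange(h,(8,60,25),(24,255,255)); m[:200]=0;m[340:]=0;m[:,:240]=0;m[:,:]=m; m[:,345:]=0
for v in range(232,300,3):
    u=np.flatnonzero(m[v]); print(v,(u.min(),u.max(),len(u)) if len(u) else '-',end='; ')
E
```

```text
time_s: 38.03
ee_pos: [541.9, -59.7, 169.5]
ee_rot: [180.0, 0.0, 80.7]
force: [0.3, -0.1, -0.9]
gripper_width: 13.6
gripper_force: 35.0
time_s: 38.45
ee_pos: [539.5, -57.5, 105.9]
ee_rot: [-179.5, 0.0, 80.7]
force: [-0.3, 0.2, -1.3]
gripper_width: 13.9
gripper_force: 35.0
t 38.45 pos [539.5 -57.5 105.9] w 13.9 F [-0.3  0.2 -1.3] j6 2 -> xyz [-0.0017  0.0022  0.0169] yaw 0.0036
232 -; 235 -; 238 (np.int64(274), np.int64(304), 19); 241 (np.int64(273), np.int64(309), 25); 244 (np.int64(273), np.int64(309), 26); 247 (np.int64(272), np.int64(308), 25); 250 (np.int64(271), np.int64(310), 30); 253 (np.int64(270), np.int64(310), 31); 256 (np.int64(270), np.int64(310), 33); 259 (np.int64(269), np.int64(309), 39); 262 (np.int64(268), np.int64(309), 42); 265 (np.int64(268), np.int64(309), 42); 268 (np.int64(267), np.int64(309), 43); 271 (np.int64(267), np.int64(309), 43); 274 (np.int64(266), np.int64(308), 43); 277 (np.int64(266), np.int64(308), 43); 280 (np.int64(268), np.int64(308), 41); 283 (np.int64(267), np.int64(307), 41); 286 (np.int64(267), np.int64(307), 41); 289 (np.int64(266), np.int64(307), 42); 292 (np.int64(267), np.int64(306), 40); 295 (np.int64(267), np.int64(306), 40); 298 (np.int64(267), np.int64(305), 39);
```

```bash

python3 -m crank '[{"grip":0.005,"x":0,"y":0,"z":0.004,"yaw":0},{"grip":0.005,"x":0,"y":0,"z":0.008,"yaw":0},{"grip":0.005,"x":0,"y":0,"z":0.011,"yaw":0},{"grip":0.005,"x":0,"y":0,"z":0.011,"yaw":0},{"grip":0.005,"x":0,"y":0,"z":0.011,"yaw":0}]' 35
python3 -c "
from h import *
plan((*wor(0,-35),89),-9.5)"
python3 -m crank '[{"grip":0.005,"x":0,"y":0,"z":0.002,"yaw":0},{"grip":0.005,"x":0,"y":0,"z":0.004,"yaw":0},{"grip":0.005,"x":0,"y":0,"z":0.006,"yaw":0},{"grip":0.005,"x":0,"y":0,"z":0.006,"yaw":0},{"grip":0.005,"x":0,"y":0,"z":0.006,"yaw":0}]' 35
python3 -c "
from h import *
plan((*wor(0,-35),89),-9.5)"
```

```text
time_s: 38.97
ee_pos: [542.5, -58.0, 98.6]
ee_rot: [180.0, 0.0, 80.7]
force: [-0.1, -0.3, -0.8]
gripper_width: 13.9
gripper_force: 35.0
t 38.97 pos [542.5 -58.   98.6] w 13.9 F [-0.1 -0.3 -0.8] j6 2 -> xyz [-0.0017 -0.001   0.0096] yaw 0.0039
time_s: 39.38
ee_pos: [542.3, -58.1, 92.2]
ee_rot: [-180.0, 0.0, 80.7]
force: [0.9, -1.2, -1.3]
gripper_width: 14.0
gripper_force: 35.0
t 39.38 pos [542.3 -58.1  92.2] w 14.0 F [ 0.9 -1.2 -1.3] j6 2 -> xyz [-0.0016 -0.0008  0.0032] yaw 0.0038
```

```bash

python3 -m crank '[{"grip":0.005,"x":-0.001,"y":-0.001,"z":0.001,"yaw":0.003},{"grip":0.005,"x":-0.001,"y":-0.001,"z":0.003,"yaw":0.003},{"grip":0.005,"x":-0.001,"y":-0.001,"z":0.005,"yaw":0.003},{"grip":0.005,"x":-0.001,"y":-0.001,"z":0.005,"yaw":0.003},{"grip":0.005,"x":-0.001,"y":-0.001,"z":0.005,"yaw":0.003}]' 35
python3 -c "
from h import *
plan((*wor(0,-35),89),-9.5)"
```

```text
time_s: 39.8
ee_pos: [541.3, -59.0, 89.3]
ee_rot: [179.9, 0.0, 80.5]
force: [-3.5, 0.5, 11.6]
gripper_width: 13.7
gripper_force: 35.0
t 39.8 pos [541.3 -59.   89.3] w 13.7 F [-3.5  0.5 11.6] j6 2 -> xyz [-0.0005  0.      0.0003] yaw 0.0007
```

```bash

python3 -m crank '[{"grip":0.005,"x":0,"y":0,"z":-0.001,"yaw":0},{"grip":0.035,"x":0,"y":0,"z":-0.001,"yaw":0},{"grip":0.035,"x":0,"y":0,"z":-0.001,"yaw":0},{"grip":0.035,"x":0,"y":0,"z":-0.02,"yaw":0},{"grip":0.035,"x":0,"y":0,"z":-0.05,"yaw":0}]' 35
python3 -m crank '[{"grip":0.04,"x":0,"y":0,"z":-0.04,"yaw":0},{"grip":0.04,"x":0,"y":0,"z":-0.08,"yaw":0},{"grip":0.04,"x":-0.04,"y":-0.02,"z":-0.1,"yaw":0},{"grip":0.04,"x":-0.08,"y":-0.04,"z":-0.1,"yaw":0},{"grip":0.04,"x":-0.12,"y":-0.07,"z":-0.1,"yaw":0}]'
python3 -m crank '[{"grip":0.04,"x":-0.04,"y":-0.02,"z":0,"yaw":0},{"grip":0.04,"x":-0.08,"y":-0.04,"z":0,"yaw":0},{"grip":0.04,"x":-0.08,"y":-0.04,"z":0,"yaw":0},{"grip":0.04,"x":-0.08,"y":-0.04,"z":0,"yaw":0},{"grip":0.04,"x":-0.08,"y":-0.04,"z":0,"yaw":0}]'
python3 - <<'E'
from look import *
t=snap('top','t12.png'); s=snap('side','s12.png')
for n,im,roi in(('top',t,(270,215,400,295)),('side',s,(255,225,330,320))):
    x0,y0,x1,y1=roi; h=cv2.cvtColor(im,cv2.COLOR_RGB2HSV)
    m=np.zeros((480,640),np.uint8); m[y0:y1,x0:x1]=cv2.inRange(h,(8,60,25),(24,255,255))[y0:y1,x0:x1]
    m=cv2.morphologyEx(m,cv2.MORPH_CLOSE,np.ones((5,5)));m=cv2.morphologyEx(m,cv2.MORPH_OPEN,np.ones((3,3))); cs=max(cv2.findContours(m,0,2)[0],key=cv2.contourArea)
    if n=='top':
        r=cv2.minAreaRect(onz(n,cs.reshape(-1,2),72)[:,:2].astype(np.float32)); print('lid on box',r,hol(r[0]))
    else: print('side bbox',cv2.boundingRect(cs),'expect lid corners',proj('side',[[*wor(a,b),72] for a in(-35,35) for b in(-106,36)]).round(0).tolist())
# bystanders unchanged since start
d=[]
for n,f in(('top','t0.png'),('side','s0.png')):
    a=cv2.GaussianBlur(cv2.imread('pics/'+f),(5,5),0);b=cv2.GaussianBlur((t if n=='top' else s)[:,:,::-1],(5,5),0)
    D=np.abs(a.astype(int)-b).max(2)
    for nm,X in(('dish',None),):pass
    for nm,(x,y,w) in ({'green':(200,171,25),'dish':(286,162,22),'timer':(387,184,18),'steel':(463,168,42)} if n=='top' else {'green':(358,218,24),'dish':(384,250,20),'timer':(387,312,20),'steel':(438,380,55)}).items():
        print(n,nm,(D[y-w:y+w,x-w:x+w]>25).mean().round(3),end='; ')
for n,im in(('top',t),('side',s)):
    for c,q in blobs(im,(130,70,40),(160,255,255),30)[0]: print('purple',n,c)
print(state()['time_s'],state()['ee_pos'])
E
```

```text
time_s: 40.22
ee_pos: [539.0, -58.6, 134.8]
ee_rot: [-179.6, 0.0, 80.5]
force: [0.4, -0.8, -0.1]
gripper_width: 34.4
gripper_force: 0.0
time_s: 40.63
ee_pos: [466.1, -154.3, 238.8]
ee_rot: [179.7, 0.1, 80.7]
force: [-0.0, -0.8, 0.2]
gripper_width: 40.1
gripper_force: 0.0
time_s: 41.05
ee_pos: [412.8, -225.2, 237.1]
ee_rot: [180.0, -0.0, 80.5]
force: [-0.7, -1.0, -0.2]
gripper_width: 39.9
gripper_force: 0.0
lid on box ((539.783935546875, -58.48639678955078), (141.6941375732422, 75.10894775390625), 80.45500183105469) [[ -1.6 -34.2]]
side bbox (266, 245, 45, 57) expect lid corners [[266.0, 285.0], [275.0, 245.0], [306.0, 287.0], [311.0, 247.0]]
top green 0.0; top dish 0.0; top timer 0.0; top steel 0.0; side green 0.0; side dish 0.0; side timer 0.0; side steel 0.0; purple top [452.7 258.8]
purple top [412.7 302.9]
purple top [442.7 326.3]
purple side [244.4 346.3]
purple side [213.6 376.9]
purple side [307.3 377.4]
41.15 [ 413.43938451 -224.34131968  237.05304274]
```

```bash
python3 -c "
from look import *
for n in('top','side'):
    im=cv2.imread('pics/%s12.png'%n[0])[:,:,::-1].copy()
    print([(c,q[4],onz(n,[c],5)[0].round()) for c,q in blobs(im,(8,105,60),(26,255,255),40)[0] if 200<onz(n,[c],5)[0][0]<900 and abs(onz(n,[c],5)[0][1])<900])
print(job_done())"
```

```text
[(array([160.2, 100.9]), np.int32(2566), array([879., 344.,   5.])), (array([343. , 258.1]), np.int32(1624), array([546., -61.,   5.]))]
[(array([414.5, 198.2]), np.int32(1384), array([892., 351.,   5.])), (array([188.8, 173.7]), np.int32(223), array([305., 570.,   5.])), (array([289.5, 273.2]), np.int32(1728), array([546.,  19.,   5.]))]
the job is handed in; nothing more can be done
None
```

The job is handed in at about 41 s on the robot's clock: the box is turned mouth-up and clamped, both brass stamps on the slab are inside, the lid is fully seated, and the dish, timer, scrapers and purple look-alikes were not moved.

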